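# Release the transit lock of an anti-vibration platform with a long T-key

### The arm

A 7-joint arm with a two-finger parallel gripper is mounted at the origin on the work surface. World frame = base frame: x ahead of the robot, y to its left, z up, the work surface at z = 0. Lengths are in m, angles in degrees, forces in N, time in s.
With the tool pointing down it reaches from about 0.425 to 0.875 m from the base axis. Payload 4.7 kg.
Tool frame: the origin (TCP) lies midway between the tips of the shut fingers; the grasp point (between the pads) lies 19 mm behind it (env.grip_depth is the distance from the TCP to the grasp point, in m); z points along the fingers, y is the line along which they close (so a half turn about z gives the same grasp; the last joint's range is limited). The gripper opens to 87 mm and grips with 3 to 60 N. Pads are 19 mm wide; open, the fingers measure 117 mm over their backs; the gripper's body (75 mm by 190 mm) begins 51 mm behind the grasp point.
Start: joints at [68.875, 18.392, -4.016, 83.108, 1.295, 78.541, -3.26], TCP at [0.243, -0.603, 0.223] pointing down, gripper open.
Joint ranges: [-163.93, 163.93], [-17.29, 119.83], [-79.2, 71.16], [3.27, 140.29], [-89.18, 269.18], [5.43, 117.66], [-154.24, 154.24]. Speed limits (degrees/s): [147.25, 147.25, 180, 180, 180, 180, 180].

### API

Orientations are given as [roll, pitch, yaw] about the fixed x, y, z axes, in that order (R = Rz(yaw) Ry(pitch) Rx(roll)).
In Python, from cell import get_obs, optics, env, nets gives the robot as it stands.
- The arm moves only by the shell command python3 -m creep 'ROWS' [FORCE]. ROWS is JSON, a list of rows, each an object of numbers: "wx", "wy", "wz": the turn, a rotation vector about the tool's x, y, z in degrees; "tx", "ty", "tz": the shift along the tool's x, y, z in mm; "gripper": the opening, from -1 (shut) to 1 (fully open). A call has 1 to 5 rows; each row is the pose to reach, as a shift and turn from the pose commanded when the call began, along the tool's axes at that moment; what a row does not reach only later rows make up. A row lasts 1/12 s, in which the tool goes at most 41.7 mm and 7.16 degrees, less where a joint would pass 70% of its speed; a pose out of reach is approached as far as the arm can. A call with a gripper value outside its range is refused whole. The fingers move at their own pace and stop on an object; FORCE is the grip in N (left out, the last holds). Time passes only in rows, so rows that repeat a pose let the fingers close. It gives the time, the measured TCP pose, the force, the opening and the grip force at its end, in the units of the state.
- get_obs(): the state, without advancing time (a new reading comes with each control period).
- optics.read_camera(name): name is "scene" or "top" or "wrist"; returns (picture, depth): 420x560x3 uint8, red, green, blue; 420x560 float32, m along the optical axis (not along the pixel's ray), 0 where there is no reading.
- optics.camera_info(name): a dict with "fovy" (degrees; the focal length in pixels is half the picture's height over the tangent of half this angle, whatever the lens; pixels are square), "cx", "cy" (the principal point, pixels), "R" (3x3) and "t" (3): a world point X has camera coordinates R X + t; the wrist camera has in their place "tool_from_camera" (4x4, takes a point from camera to tool coordinates, whose origin is the TCP and whose axes are the flange's). Camera axes: x right, y down, z forward; pixel columns grow to the right and rows downward; lengths in m; the calibration is good to about 2 mm. A picture is of the moment at which its call begins: read the wrist's pose just before it. camera_info takes no time and is no camera call.
- env.sign_off(): hands the job in; it is judged then, once.
Trained networks look in the newest picture that a camera, given by its name, has taken for a name from the list of things; names that differ only in an ending like _2 or _b are one class to them, and where a whole thing is asked for, a point or a joint stands for the part that bears it (a point fixed in the world has none). Each returns a list of dicts, best first, with "confidence" (0 to 1); they miss things now and then, are a little off and sometimes report something else, mostly with a low value. They report only what shows in the picture. A call takes as long as a camera call.
- nets.look_for(query, camera): "point" ([x, y, z] in m, in world coordinates, good to about 4 mm: the middle of the surface that is visible of it).
- nets.place_of(query, camera): "point" ([x, y, z] in m, in world coordinates, good to about 4 mm: a listed point, or the origin of a listed thing).
The state is a dict: "time_s": time; "qpos": joint angles; "joint_velocities": joint speeds; "effort": joint torques, N m; "tool_pos": TCP position; "tool_rot": TCP orientation; "force": force on the tool from outside, world axes, zero at the start; "wrist_torque": the same for the moment, N m; "grip_width": finger opening in m; "grasp_force": force on a finger pad.
Only numpy, scipy, OpenCV 4.12 (cv2) and the standard library are available. Lean on these libraries where they do the work, as an engineer would, in place of code of your own. Each camera call takes 0.05 s, during which the arm holds its last target. There are 200 camera calls.

### The job

Release the transit lock of the bench anti-vibration platform: lower the longer of the two T-keys down the round well in the deck, feel for the square stem at the bottom until the socket drops fully home over it, and turn the key counter-clockwise (seen from above) as far as it goes, so that the lock arm swings right in under the deck. Then draw the key out, put it back upright, fully down in the empty hole of the key stand, and let go. Leave the short key and the other things on the bench where they are.

Things in the scene. Friction and masses are not known exactly. Their poses are not given: they have to be found in the camera images.
- key_mid (a point): Centre of the long T-key, half-way up; it stands upright in one of the stand's holes. 180 mm long: black T-bar on top, 12 mm steel shank, square socket at the foot; about 0.24 kg. z points up the shank, x along the T-bar. The T-bar is 90 mm long, 16 wide, 18 high, centred on the shank, its middle height 81 mm above this point.
- key_foot (a point): Centre of the lower rim of the long key's socket, 90 mm below key_mid; same axes. The socket is 20 x 20 mm outside and 40 mm long; its opening is 13 mm square, 24 mm deep, with sides parallel to x and y, so that the T-bar is parallel to two sides of the opening.
- short_key_mid (a point): Centre of the short T-key in the stand's other hole: same make, but 145 mm long with a 68 mm T-bar and an 8 mm opening, too small for the stem. Not to be used or disturbed.
- stand: White key stand, a fixed block 220 (x) x 70 (y) x 60 (z) mm, origin at the centre of its underside. Two blind round holes, 110 mm apart along x, 35 mm in diameter with a 4 mm chamfer, 50 mm deep. One holds the long key, the other the short key (which is which varies). A key may stand at any yaw.
- hole0 (a point): Mouth of the stand's hole towards its -x end: centre of the hole, level with the stand's top, 60 mm above the bench.
- hole1 (a point): Mouth of the stand's hole towards its +x end, likewise.
- platform: Anti-vibration platform, fixed: aluminium deck 300 (x) x 360 (y) mm, 60 mm thick, top 105 mm above the bench, on four isolators and a base plate. Origin under its centre on the bench. The lock well is 20 mm to +x and 120 mm to +y of it. While locked, the lock arm's end shows about 35 mm beyond the deck's +y side, low down beside a hanging keeper plate.
- well_mouth (a point): Centre of the mouth of the lock well on top of the deck. The well is a plain round bore of 34 mm diameter with a 3 mm chamfer, 60 mm through the deck; below it is open space and, on its axis, the square stem. Axes are the platform's.
- lock_seat (a point): Where the foot's centre is when the socket is fully home: on the well's axis, 89 mm below its mouth. The 11 mm square steel stem rises 13 mm above it, then a 5 mm round tapered tip. Corners not lined up, the foot rests about 13 mm high; within about 0.15 rad (and on the axis within 1 mm) it drops home. Axes are the platform's: how the stem is turned they do not tell.
- lock (a joint): Lock arm's angle, rad, counter-clockwise from above: 0 locked (arm to platform +y), 1.57 released stop (to -x); starts 0-0.15, stays where left. The stem has lost motion: unknown at start, free +-0.6 about its middle place (0.05 N m), then takes the arm along (0.15 N m). Middle, arm at 0: stem's sides parallel to the platform's. At the stop it is 2.17 rad on from there.
- specimen_mid (a point): Brass sprinkler head on a black puck, 64 mm across and 71 mm tall, standing on the bench; point half-way up. Bystander.
- console_mid (a point): Joystick console, 110 x 160 mm, 74 mm tall at the stick; point 20 mm above the bench at its centre. Bystander.
- carton_mid (a point): Carton of lens wipes, 75 x 130 x 85 mm; its centre. Bystander.
- key: The long T-key as a whole; origin at key_foot, same axes.

How it is judged:
By the outcome, as a careful person would: the job done as asked, in the order asked, and still so for the second after the job is handed in, with the robot touching nothing.
It also fails if it takes over 72 s, if anything falls off the work surface, if the arm or the gripper's body presses on something with over 40 N, if the wrist force passes 120 N, or if a joint passes its speed limit or range.

## Working session

There is one attempt and no reset: what is moved stays moved. The work goes in short steps, Python scripts to look and compute and a shell command to move; the robot and the scene stay as the last step left them, time stands still between calls to the robot, and variables do not carry over. Pictures are saved under pics/ and viewed, at most 10 in all, crops included, and the job is handed in when it is done.

```bash
ls; mkdir -p pics; cat > h.py <<'E'
import numpy as np, cv2
from scipy.spatial.transform import Rotation as Ro
from cell import get_obs, optics, env, nets
def cam(name):
    s=get_obs(); im,d=optics.read_camera(name); return s,im,d
def cloud(name,s,im,d):
    c=optics.camera_info(name); h,w=d.shape
    f=h/2/np.tan(np.radians(c["fovy"])/2)
    v,u=np.mgrid[:h,:w]
    P=np.stack([(u-c["cx"])*d/f,(v-c["cy"])*d/f,d],-1)
    if "R" in c: P=(P-np.array(c["t"]))@np.array(c["R"])
    else:
        T=np.array(c["tool_from_camera"]); P=P@T[:3,:3].T+T[:3,3]
        R=Ro.from_euler('xyz',s["tool_rot"],degrees=True).as_matrix()
        P=P@R.T+np.array(s["tool_pos"])
    P[d==0]=np.nan
    return P
def save(n,im): cv2.imwrite(f'pics/{n}.png',im[...,::-1])
E
python3 - <<'E'
from h import *
s,im,d=cam("top"); save('top0',im); np.savez('top0',im=im,d=d)
for q in ["key_mid","short_key_mid","hole0","hole1","well_mouth","platform","stand"]:
    r=nets.place_of(q,"top"); print(q,[(np.round(x["point"],3),round(x["confidence"],2)) for x in r[:2]])
s,im,d=cam("scene"); save('scene0',im)
for q in ["key_mid","hole0","hole1","well_mouth","lock"]:
    r=nets.place_of(q,"scene") if q!="lock" else nets.look_for(q,"scene"); print(q,[(np.round(x["point"],3),round(x["confidence"],2)) for x in r[:2]])
print(get_obs()); print(env.grip_depth)
E
```

```text
pics
key_mid [(array([0.46 , 0.348, 0.1  ]), 0.53)]
short_key_mid [(array([0.565, 0.375, 0.078]), 0.5)]
hole0 [(array([0.464, 0.346, 0.061]), 0.86), (array([0.575, 0.376, 0.057]), 0.81)]
hole1 [(array([0.464, 0.346, 0.061]), 0.86), (array([0.575, 0.376, 0.057]), 0.81)]
well_mouth [(array([ 0.566, -0.02 ,  0.106]), 0.58)]
platform [(array([ 0.548, -0.139,  0.006]), 0.95), (array([0.517, 0.357, 0.003]), 0.31)]
stand [(array([ 0.517,  0.359, -0.   ]), 0.79), (array([ 0.577, -0.513,  0.045]), 0.18)]
key_mid [(array([0.462, 0.348, 0.099]), 0.84), (array([0.567, 0.377, 0.061]), 0.22)]
hole0 [(array([0.566, 0.377, 0.06 ]), 0.97), (array([0.461, 0.351, 0.058]), 0.64)]
hole1 [(array([0.566, 0.377, 0.06 ]), 0.97), (array([0.461, 0.351, 0.058]), 0.64)]
well_mouth [(array([ 0.566, -0.018,  0.105]), 0.7), (array([ 0.364, -0.482,  0.022]), 0.25)]
lock []
{'time_s': 0.7, 'qpos': array([68.87490427, 18.39039678, -4.01615945, 83.10729515,  1.29577958,
       78.5419241 , -3.25968988]), 'joint_velocities': array([-0.06516792,  0.02292548,  0.02962473,  0.03224396, -0.04792046,
       -0.08142111,  0.03305151]), 'effort': array([-4.98680020e-04, -4.90941060e+01, -4.02583843e-01, -3.12705231e+01,
       -6.35192636e-02,  3.34152603e-02,  2.08723065e-06]), 'tool_pos': array([ 0.24276396, -0.6029826 ,  0.22260611]), 'tool_rot': array([1.79994439e+02, 3.54057491e-03, 2.19344073e+01]), 'force': array([-0.13324485, -0.60073659,  0.21895127]), 'wrist_torque': array([ 1.46857603e-02, -2.11861528e-04, -3.08953820e-05]), 'grasp_force': 0.0, 'grip_width': 0.0869882716858296}
0.0187
```

View pics/top0.png

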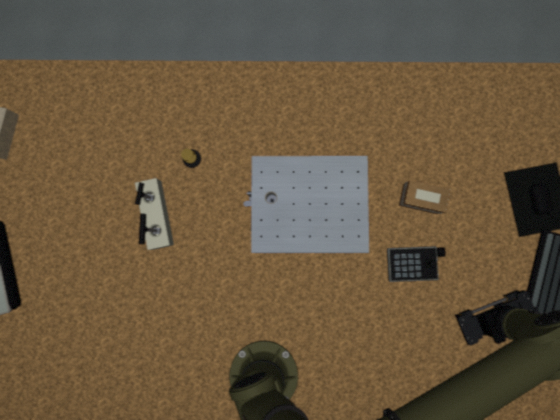

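View pics/scene0.png

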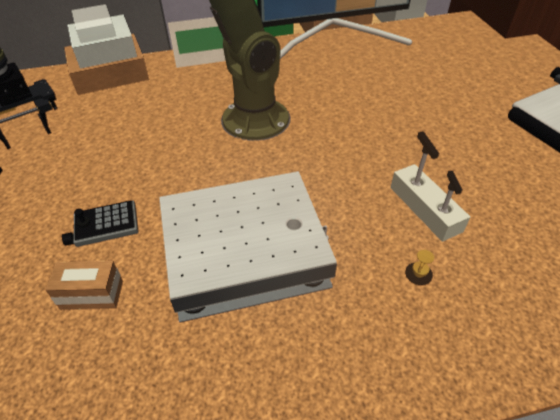

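```bash
python3 - <<'E'
from h import *
z=np.load('top0.npz'); P=cloud("top",None,z['im'],z['d'])
# T-bars: points z>0.1 near stand
for nm,c,lo,hi in [("long",(0.46,.348),.165,.22),("short",(.57,.377),.13,.22)]:
    m=(np.hypot(P[...,0]-c[0],P[...,1]-c[1])<.06)&(P[...,2]>lo)&(P[...,2]<hi)
    q=P[m]; r=cv2.minAreaRect((q[:,:2]*1000).astype(np.float32)); print(nm,len(q),r,np.median(q[:,2]),q[:,2].max())
# deck rect
m=(abs(P[...,2]-.105)<.006)&(abs(P[...,1]+.14)<.3)&(abs(P[...,0]-.55)<.25)
n,l,st,_=cv2.connectedComponentsWithStats(m.astype(np.uint8)); k=1+st[1:,4].argmax()
q=P[l==k]; print("deck",cv2.minAreaRect((q[:,:2]*1000).astype(np.float32)),np.median(q[:,2]))
# stand top
m=(abs(P[...,2]-.06)<.006)&(np.hypot(P[...,0]-.517,P[...,1]-.36)<.14)
q=P[m]; print("stand",cv2.minAreaRect((q[:,:2]*1000).astype(np.float32)),np.median(q[:,2]))
E
```

```text
long 222 ((462.5606689453125, 347.6481018066406), (19.41293716430664, 89.85169982910156), 89.1092758178711) 0.18877123537760387 0.19562781699009493
short 142 ((569.5969848632812, 372.2731628417969), (16.71758270263672, 66.96363067626953), 80.26239776611328) 0.15383302182943542 0.16133763960483355
deck ((549.22021484375, -141.55714416503906), (299.55328369140625, 360.4670104980469), 0.6798911690711975) 0.10519740478306526
stand ((516.3440551757812, 361.15643310546875), (220.5613555908203, 73.13967895507812), 13.187579154968262) 0.060051748885497476
```

```bash
cat >> h.py <<'E'
def to(p,yaw=None):
    s=get_obs(); R=Ro.from_euler('xyz',s["tool_rot"],degrees=True).as_matrix()
    d=R.T@(np.array(p)-s["tool_pos"])*1000
    print("t",s["time_s"],"pos",np.round(s["tool_pos"],4),"rot",np.round(s["tool_rot"],2),"F",np.round(s["force"],1),"need tx,ty,tz",np.round(d,1), "" if yaw is None else "wz %.1f"%(-(yaw-s["tool_rot"][2])))
E
python3 - <<'E'
from h import *
c=optics.camera_info("wrist"); print(c)
to([0.52,-0.02,0.29],0)
E
```

```text
{'fovy': 63.7098452284136, 'cx': 280.2534359690753, 'cy': 210.87469321392618, 'tool_from_camera': array([[ 3.92886589e-04, -9.64175384e-01, -2.65265292e-01,
         7.14015221e-02],
       [ 9.99999906e-01,  4.27655394e-04, -7.33162308e-05,
         7.52986277e-04],
       [ 1.84131838e-04, -2.65265238e-01,  9.64175461e-01,
        -1.62231835e-01],
       [ 0.00000000e+00,  0.00000000e+00,  0.00000000e+00,
         1.00000000e+00]])}
t 0.7 pos [ 0.2428 -0.603   0.2226] rot [179.99   0.    21.93] F [-0.1 -0.6  0.2] need tx,ty,tz [ 474.9 -437.2  -67.5] wz 21.9
```

```bash
python3 -m creep '[{"tx":31,"ty":-25,"tz":-6,"wz":5},{"tx":62,"ty":-50,"tz":-12,"wz":10},{"tx":93,"ty":-76,"tz":-18,"wz":15},{"tx":124,"ty":-101,"tz":-24,"wz":20},{"tx":155,"ty":-126,"tz":-30,"wz":22}]'
python3 -m creep '[{"tx":19,"ty":-35},{"tx":38,"ty":-70},{"tx":58,"ty":-105},{"tx":77,"ty":-140},{"tx":97,"ty":-175}]'
python3 -m creep '[{"tx":19,"ty":-35},{"tx":38,"ty":-70},{"tx":58,"ty":-105},{"tx":77,"ty":-140},{"tx":97,"ty":-175}]'
python3 -m creep '[{"tx":16,"ty":-29},{"tx":31,"ty":-58},{"tx":31,"ty":-58},{"tx":31,"ty":-58},{"tx":31,"ty":-58}]'
python3 - <<'E'
from h import *
s,im,d=cam("wrist"); save('w1',im); np.savez('w1',im=im,d=d,p=s["tool_pos"],r=s["tool_rot"])
P=cloud("wrist",s,im,d)
print(nets.place_of("well_mouth","wrist")[:2])
to([0.463,0.349,0.25],0)
m=np.hypot(P[...,0]-.567,P[...,1]+.021)<.03
print("z deck",np.nanmedian(P[m][:,2]))
dk=m&(P[...,2]>.100); q=P[dk][:,:2]
# hole = pixels within region not deck
h=m&~dk; n,l,st,ce=cv2.connectedComponentsWithStats(h.astype(np.uint8)); print(st[:, :],ce)
E
```

```text
[]
t 0.8 pos [ 0.2428 -0.603   0.2226] rot [179.99   0.    21.93] F [-0.4 -0.3 -0.2] need tx,ty,tz [ 559.9 -800.8  -27.5] wz 21.9
z deck nan
[[     0      0    560    420 235200]] [[279.5 209.5]]validation failed for argument at $[0]...
validation failed for argument at $[0]...
validation failed for argument at $[0]...
validation failed for argument at $[0]...
  return np.nanmean(a, axis, out=out, keepdims=keepdims)
```

View pics/w1.png

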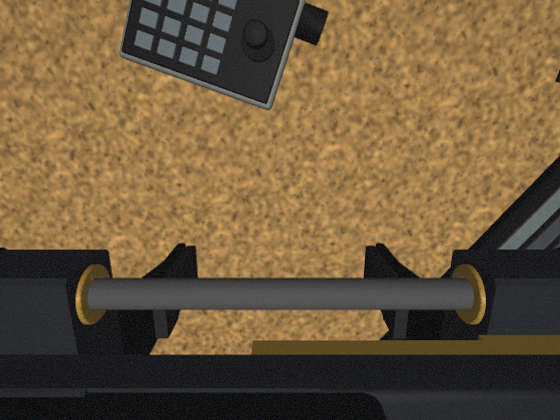

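The picture shows only the console (210,40) and the gripper's own bar (rows 280-310): nothing moved, as the rows were refused. I'll give every key.

```bash
python3 -m creep '[{"wx":0,"wy":0,"wz":5,"tx":31,"ty":-25,"tz":-6,"gripper":1},{"wx":0,"wy":0,"wz":10,"tx":62,"ty":-50,"tz":-12,"gripper":1},{"wx":0,"wy":0,"wz":15,"tx":93,"ty":-76,"tz":-18,"gripper":1},{"wx":0,"wy":0,"wz":20,"tx":124,"ty":-101,"tz":-24,"gripper":1},{"wx":0,"wy":0,"wz":22,"tx":155,"ty":-126,"tz":-30,"gripper":1}]'
```

```text
time_s: 1.22
tool_pos: [0.3401, -0.4265, 0.253]
tool_rot: [180.0, -0.0, -0.3]
force: [1.8, -0.6, 0.0]
grip_width: 0.0869
grasp_force: 0.0
```

```bash
python3 -m creep '[{"wx":0,"wy":0,"wz":0,"tx":19,"ty":-35,"tz":0,"gripper":1},{"wx":0,"wy":0,"wz":0,"tx":38,"ty":-70,"tz":0,"gripper":1},{"wx":0,"wy":0,"wz":0,"tx":58,"ty":-105,"tz":0,"gripper":1},{"wx":0,"wy":0,"wz":0,"tx":77,"ty":-140,"tz":0,"gripper":1},{"wx":0,"wy":0,"wz":0,"tx":97,"ty":-175,"tz":0,"gripper":1}]'
python3 -m creep '[{"wx":0,"wy":0,"wz":0,"tx":19,"ty":-35,"tz":0,"gripper":1},{"wx":0,"wy":0,"wz":0,"tx":38,"ty":-70,"tz":0,"gripper":1},{"wx":0,"wy":0,"wz":0,"tx":58,"ty":-105,"tz":0,"gripper":1},{"wx":0,"wy":0,"wz":0,"tx":77,"ty":-140,"tz":0,"gripper":1},{"wx":0,"wy":0,"wz":0,"tx":97,"ty":-175,"tz":0,"gripper":1}]'
python3 -m creep '[{"wx":0,"wy":0,"wz":0,"tx":16,"ty":-29,"tz":0,"gripper":1},{"wx":0,"wy":0,"wz":0,"tx":31,"ty":-58,"tz":0,"gripper":1},{"wx":0,"wy":0,"wz":0,"tx":31,"ty":-58,"tz":0,"gripper":1},{"wx":0,"wy":0,"wz":0,"tx":31,"ty":-58,"tz":0,"gripper":1},{"wx":0,"wy":0,"wz":0,"tx":31,"ty":-58,"tz":0,"gripper":1}]'
python3 - <<'E'
from h import *
s,im,d=cam("wrist"); save('w2',im); np.savez('w2',im=im,d=d,p=s["tool_pos"],r=s["tool_rot"])
P=cloud("wrist",s,im,d)
print([x for x in nets.place_of("well_mouth","wrist")[:2]])
to([0.463,0.349,0.25],0)
m=np.hypot(P[...,0]-.567,P[...,1]+.021)<.035
print("z deck",np.nanmedian(P[m][:,2]))
q=P[np.isfinite(P[...,2])&(abs(P[...,2]-.105)<.012)]
A=np.c_[q[:,:2],np.ones(len(q))]; print("plane",np.linalg.lstsq(A,q[:,2],rcond=None)[0])
h=m&(P[...,2]<.098); n,l,st,ce=cv2.connectedComponentsWithStats(h.astype(np.uint8)); print(st[:6],ce[:6])
E
```

```text
time_s: 1.63
tool_pos: [0.4372, -0.2515, 0.253]
tool_rot: [179.9, -0.0, -0.1]
force: [1.7, -0.2, 1.1]
grip_width: 0.087
grasp_force: 0.0
time_s: 2.05
tool_pos: [0.5344, -0.0767, 0.253]
tool_rot: [180.0, -0.0, -0.1]
force: [0.3, 0.0, 0.3]
grip_width: 0.0868
grasp_force: 0.0
time_s: 2.47
tool_pos: [0.5648, -0.0212, 0.2524]
tool_rot: [180.0, 0.0, -0.1]
force: [-0.2, -0.8, 0.1]
grip_width: 0.087
grasp_force: 0.0
[{'point': [0.5669, -0.0222, 0.106], 'confidence': 0.91}]
t 2.5667 pos [ 0.5646 -0.0224  0.2525] rot [ 1.7994e+02  2.0000e-02 -2.2000e-01] F [-0.1 -0.9  0.1] need tx,ty,tz [-103.  -371.     2.1] wz -0.2
z deck 0.3592447850254824
plane [0.00085138 0.00032994 0.104433  ]
[[     0      0    560    420 234277]
 [   262    178     36     34    923]] [[279.50074484 209.56017023]
 [279.31094258 194.22751896]]
```

View pics/w2.png

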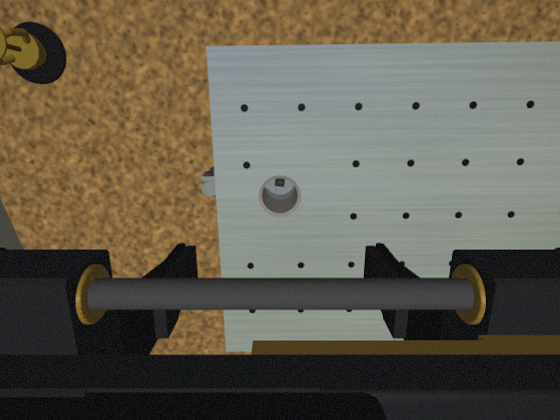

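```bash
cat >> h.py <<'E'
def pix2plane(name,p,r,uv,z):
    c=optics.camera_info(name); f=210/np.tan(np.radians(c["fovy"])/2)
    T=np.array(c["tool_from_camera"]); R=Ro.from_euler('xyz',r,degrees=True).as_matrix()
    uv=np.atleast_2d(uv).astype(float)
    D=np.c_[(uv[:,0]-c["cx"])/f,(uv[:,1]-c["cy"])/f,np.ones(len(uv))]@T[:3,:3].T@R.T
    o=R@T[:3,3]+p
    return o+D*((z-o[2])/D[:,2])[:,None]
E
python3 - <<'E'
from h import *
z=np.load('w2.npz'); im,d,p,r=z['im'],z['d'],z['p'],z['r']
crop=im[165:225,245:315]; save('w2c',cv2.resize(crop,None,fx=9,fy=9,interpolation=cv2.INTER_CUBIC))
g=cv2.GaussianBlur(cv2.cvtColor(im,cv2.COLOR_RGB2GRAY),(3,3),0).astype(float)
# radial rim search in world plane z=.105: strongest bright-outside transition per angle
c0=np.array([.5669,-.0222]); 
info=optics.camera_info("wrist"); f=210/np.tan(np.radians(info["fovy"])/2)
T=info["tool_from_camera"]; R=Ro.from_euler('xyz',r,degrees=True).as_matrix()
def proj(X):
    q=((X-p)@R-T[:3,3])@T[:3,:3]; return np.c_[q[:,0]/q[:,2]*f+info["cx"],q[:,1]/q[:,2]*f+info["cy"]]
for it in range(3):
    pts=[]
    for a in np.radians(np.arange(0,360,5)):
        rr=np.arange(.012,.027,.0003); X=np.c_[c0[0]+rr*np.cos(a),c0[1]+rr*np.sin(a),np.full(len(rr),.105)]
        uv=proj(X).astype(np.float32); v=cv2.remap(g.astype(np.float32),uv[:,0].copy(),uv[:,1].copy(),cv2.INTER_LINEAR).ravel()
        k=np.gradient(cv2.GaussianBlur(v[:,None],(1,9),0).ravel()).argmax(); pts.append(X[k,:2])
    pts=np.array(pts); A=np.c_[2*pts,np.ones(len(pts))]; w=np.ones(len(pts),bool)
    for _ in range(4):
        x=np.linalg.lstsq(A[w],(pts[w]**2).sum(1),rcond=None)[0]; rad=np.sqrt(x[2]+x[0]**2+x[1]**2)
        e=np.hypot(*(pts-x[:2]).T)-rad; w=abs(e)<max(.0005,2*np.std(e[w]))
    c0=x[:2]; print(c0,rad,w.sum(),np.std(e[w]))
print("p",p,r)
E
```

```text
[ 0.56763143 -0.02143373] 0.017577139401852983 61 0.0006095251489714042
[ 0.56771795 -0.02151557] 0.017582913572385436 64 0.0006807854416477679
[ 0.56768658 -0.02146712] 0.01757915650813917 62 0.0006633627666882745
p [ 0.5647616  -0.02119104  0.25239392] [ 1.79954225e+02  2.85743084e-02 -8.47031374e-02]
```

View pics/w2c.png

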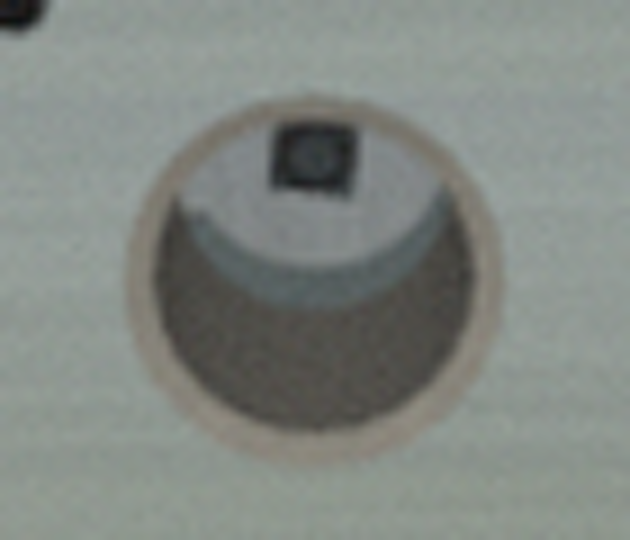

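The crop shows the well rim (columns 125–503, rows 93–465 of the crop) and the stem (275–357, 123–193), turned about 5° clockwise.

```bash
python3 - <<'E'
from h import *
z=np.load('w2.npz'); p,r=z['p'],z['r']
print(pix2plane("wrist",p,r,[[279.4,195.55]],.105), pix2plane("wrist",p,r,[[279.4,182.0]],.030))
q=lambda x,y:[245+(x+.5)/9-.5,165+(y+.5)/9-.5]
for zz in(.105,.102): 
  print(pix2plane("wrist",p,r,[q(125,280),q(503,280),q(314,93),q(314,465),q(155,290),q(475,290),q(314,432)],zz)[:,:2].round(4).tolist())
c=pix2plane("wrist",p,r,[q(272,187),q(352,195),q(357,125),q(275,123)],.029)[:,:2]
print(c.round(4).tolist(), [np.degrees(np.arctan2(*(c[j]-c[i])[::-1])).round(1) for i,j in((0,1),(1,2),(0,3),(3,2))])
to([0.461,0.348,0.335],0)
E
```

```text
[[ 0.56615872 -0.02158334  0.105     ]] [[ 0.56509807 -0.02142338  0.03      ]]
[[0.5661, -0.0019], [0.566, -0.0413], [0.5857, -0.0217], [0.5459, -0.0216], [0.565, -0.005], [0.565, -0.0384], [0.5496, -0.0216]]
[[0.5654, -0.0017], [0.5653, -0.0415], [0.5852, -0.0217], [0.5451, -0.0216], [0.5643, -0.0049], [0.5643, -0.0386], [0.5487, -0.0216]]
[[0.561, -0.0161], [0.5599, -0.0264], [0.5691, -0.027], [0.5693, -0.0165]] [np.float64(-95.9), np.float64(-3.9), np.float64(-2.9), np.float64(-91.5)]
t 2.5667 pos [ 0.5646 -0.0224  0.2525] rot [ 1.7994e+02  2.0000e-02 -2.2000e-01] F [-0.1 -0.9  0.1] need tx,ty,tz [-105.  -369.9  -82.9] wz -0.2
```

```bash
python3 -m creep '[{"wx":0,"wy":0,"wz":0,"tx":-10,"ty":-37,"tz":-8,"gripper":1},{"wx":0,"wy":0,"wz":0,"tx":-21,"ty":-74,"tz":-16,"gripper":1},{"wx":0,"wy":0,"wz":0,"tx":-31,"ty":-111,"tz":-25,"gripper":1},{"wx":0,"wy":0,"wz":0,"tx":-42,"ty":-148,"tz":-33,"gripper":1},{"wx":0,"wy":0,"wz":0,"tx":-52,"ty":-185,"tz":-42,"gripper":1}]'
python3 -m creep '[{"wx":0,"wy":0,"wz":0,"tx":-10,"ty":-37,"tz":-8,"gripper":1},{"wx":0,"wy":0,"wz":0,"tx":-21,"ty":-74,"tz":-16,"gripper":1},{"wx":0,"wy":0,"wz":0,"tx":-31,"ty":-111,"tz":-25,"gripper":1},{"wx":0,"wy":0,"wz":0,"tx":-42,"ty":-148,"tz":-33,"gripper":1},{"wx":0,"wy":0,"wz":0,"tx":-52,"ty":-185,"tz":-42,"gripper":1}]'
python3 -m creep '[{"wx":0,"wy":0,"wz":0,"tx":0,"ty":0,"tz":0,"gripper":1},{"wx":0,"wy":0,"wz":0,"tx":0,"ty":0,"tz":0,"gripper":1},{"wx":0,"wy":0,"wz":0,"tx":0,"ty":0,"tz":0,"gripper":1}]'
python3 - <<'E'
from h import *
s,im,d=cam("wrist"); save('w3',im); np.savez('w3',im=im,d=d,p=s["tool_pos"],r=s["tool_rot"])
P=cloud("wrist",s,im,d)
print(nets.place_of("key_mid","wrist")[:1])
m=(np.hypot(P[...,0]-.462,P[...,1]-.348)<.06)&(P[...,2]>.175)&(P[...,2]<.205)
q=P[m]; print(len(q),cv2.minAreaRect((q[:,:2]*1000).astype(np.float32)),np.median(q[:,2]))
v,u=np.nonzero(m); print(cv2.minAreaRect(np.c_[u,v].astype(np.float32)))
to([0.4625,0.348,0.162],0)
E
```

```text
time_s: 2.98
tool_pos: [0.5125, 0.1643, 0.2951]
tool_rot: [179.9, -0.0, -0.3]
force: [0.3, 1.2, 0.5]
grip_width: 0.087
grasp_force: 0.0
time_s: 3.4
tool_pos: [0.4615, 0.3495, 0.3371]
tool_rot: [179.9, -0.1, -0.3]
force: [0.3, -0.2, 0.1]
grip_width: 0.087
grasp_force: 0.0
time_s: 3.65
tool_pos: [0.4623, 0.348, 0.3362]
tool_rot: [179.9, -0.0, -0.2]
force: [0.7, -0.7, -0.0]
grip_width: 0.0871
grasp_force: 0.0
[]
1605 ((462.5923156738281, 348.490478515625), (15.971778869628906, 88.69685363769531), 89.38086700439453) 0.1896309448474903
((278.5, 194.5), (93.0, 17.0), 90.0)
t 3.75 pos [0.4628 0.3471 0.336 ] rot [ 1.799e+02 -1.000e-02 -3.100e-01] F [-0.2 -0.4 -0.5] need tx,ty,tz [ -0.3  -1.2 174. ] wz -0.3
```

View pics/w3.png

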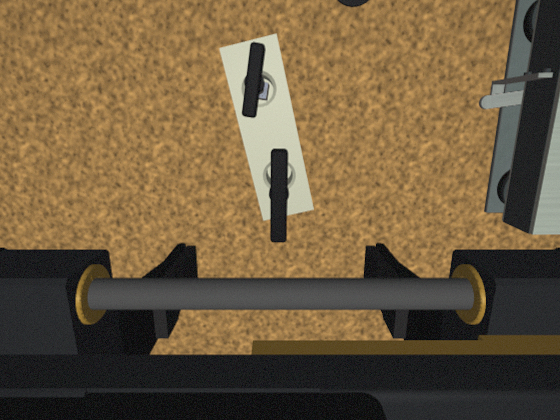

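```bash
python3 -m creep '[{"wx":0,"wy":0,"wz":0,"tx":0,"ty":-1,"tz":36,"gripper":1},{"wx":0,"wy":0,"wz":0,"tx":0,"ty":-1,"tz":73,"gripper":1},{"wx":0,"wy":0,"wz":0,"tx":0,"ty":-1,"tz":110,"gripper":1},{"wx":0,"wy":0,"wz":0,"tx":0,"ty":-1,"tz":145,"gripper":1},{"wx":0,"wy":0,"wz":0,"tx":0,"ty":-1,"tz":174,"gripper":0.3}]' 50
python3 -m creep '[{"wx":0,"wy":0,"wz":0,"tx":0,"ty":0,"tz":0,"gripper":-0.6},{"wx":0,"wy":0,"wz":0,"tx":0,"ty":0,"tz":0,"gripper":-1},{"wx":0,"wy":0,"wz":0,"tx":0,"ty":0,"tz":0,"gripper":-1},{"wx":0,"wy":0,"wz":0,"tx":0,"ty":0,"tz":0,"gripper":-1},{"wx":0,"wy":0,"wz":0,"tx":0,"ty":0,"tz":0,"gripper":-1}]' 50
python3 -m creep '[{"wx":0,"wy":0,"wz":0,"tx":0,"ty":0,"tz":0,"gripper":-1},{"wx":0,"wy":0,"wz":0,"tx":0,"ty":0,"tz":0,"gripper":-1}]' 50
```

```text
time_s: 4.17
tool_pos: [0.462, 0.3473, 0.1596]
tool_rot: [179.9, 0.1, -0.3]
force: [-0.0, -0.3, 0.2]
grip_width: 0.0848
grasp_force: 0.0
time_s: 4.58
tool_pos: [0.4626, 0.3514, 0.1649]
tool_rot: [-179.9, -0.2, -0.1]
force: [-0.3, -0.0, -0.3]
grip_width: 0.0548
grasp_force: 0.0
time_s: 4.75
tool_pos: [0.4619, 0.351, 0.1636]
tool_rot: [-180.0, -0.1, -0.1]
force: [0.1, -0.6, 0.3]
grip_width: 0.0418
grasp_force: 0.0
```

```bash
python3 -m creep '[{"wx":0,"wy":0,"wz":0,"tx":0,"ty":0,"tz":0,"gripper":-1},{"wx":0,"wy":0,"wz":0,"tx":0,"ty":0,"tz":0,"gripper":-1},{"wx":0,"wy":0,"wz":0,"tx":0,"ty":0,"tz":0,"gripper":-1},{"wx":0,"wy":0,"wz":0,"tx":0,"ty":0,"tz":0,"gripper":-1}]' 50
python3 -m creep '[{"wx":0,"wy":0,"wz":0,"tx":0,"ty":0,"tz":0,"gripper":-1},{"wx":0,"wy":0,"wz":0,"tx":0,"ty":0,"tz":0,"gripper":-1}]' 50
python3 -m creep '[{"wx":0,"wy":0,"wz":0,"tx":0,"ty":0,"tz":0,"gripper":-1},{"wx":0,"wy":0,"wz":0,"tx":0,"ty":0,"tz":0,"gripper":-1}]' 50
```

```text
time_s: 5.08
tool_pos: [0.4614, 0.3506, 0.1625]
tool_rot: [180.0, 0.0, -0.1]
force: [-0.6, 0.0, 0.5]
grip_width: 0.0156
grasp_force: 50.1
time_s: 5.25
tool_pos: [0.4614, 0.3506, 0.1625]
tool_rot: [180.0, 0.0, -0.1]
force: [-0.1, -0.2, 0.5]
grip_width: 0.0154
grasp_force: 50.0
time_s: 5.42
tool_pos: [0.4614, 0.3506, 0.1625]
tool_rot: [180.0, 0.0, -0.1]
force: [-0.3, -0.2, 1.1]
grip_width: 0.0155
grasp_force: 50.0
```

```bash
python3 -m creep '[{"wx":0,"wy":0,"wz":0,"tx":0,"ty":0,"tz":-15,"gripper":-1},{"wx":0,"wy":0,"wz":0,"tx":0,"ty":0,"tz":-42,"gripper":-1},{"wx":0,"wy":0,"wz":0,"tx":0,"ty":0,"tz":-75,"gripper":-1},{"wx":0,"wy":0,"wz":0,"tx":0,"ty":0,"tz":-105,"gripper":-1},{"wx":0,"wy":0,"wz":0,"tx":0,"ty":0,"tz":-130,"gripper":-1}]' 50
python3 -m creep '[{"wx":0,"wy":0,"wz":0,"tx":6,"ty":20,"tz":0,"gripper":-1},{"wx":0,"wy":0,"wz":0,"tx":15,"ty":53,"tz":0,"gripper":-1},{"wx":0,"wy":0,"wz":0,"tx":26,"ty":90,"tz":0,"gripper":-1},{"wx":0,"wy":0,"wz":0,"tx":36,"ty":128,"tz":0,"gripper":-1},{"wx":0,"wy":0,"wz":0,"tx":47,"ty":165,"tz":0,"gripper":-1}]' 50
python3 -m creep '[{"wx":0,"wy":0,"wz":0,"tx":10,"ty":37,"tz":0,"gripper":-1},{"wx":0,"wy":0,"wz":0,"tx":21,"ty":74,"tz":0,"gripper":-1},{"wx":0,"wy":0,"wz":0,"tx":31,"ty":111,"tz":0,"gripper":-1},{"wx":0,"wy":0,"wz":0,"tx":42,"ty":148,"tz":0,"gripper":-1},{"wx":0,"wy":0,"wz":4,"tx":49,"ty":175,"tz":0,"gripper":-1}]' 50
python3 -m creep '[{"wx":0,"wy":0,"wz":0,"tx":5.5,"ty":25,"tz":0,"gripper":-1},{"wx":0,"wy":0,"wz":0,"tx":5.5,"ty":32,"tz":0,"gripper":-1},{"wx":0,"wy":0,"wz":0,"tx":5.5,"ty":32,"tz":0,"gripper":-1},{"wx":0,"wy":0,"wz":0,"tx":5.5,"ty":32,"tz":0,"gripper":-1},{"wx":0,"wy":0,"wz":0,"tx":5.5,"ty":32,"tz":0,"gripper":-1}]' 50
python3 -m creep '[{"wx":0,"wy":0,"wz":0,"tx":0,"ty":0,"tz":0,"gripper":-1},{"wx":0,"wy":0,"wz":0,"tx":0,"ty":0,"tz":0,"gripper":-1},{"wx":0,"wy":0,"wz":0,"tx":0,"ty":0,"tz":0,"gripper":-1},{"wx":0,"wy":0,"wz":0,"tx":0,"ty":0,"tz":0,"gripper":-1}]' 50
python3 - <<'E'
from h import *
s,im,d=cam("wrist"); save('w4',im); np.savez('w4',im=im,d=d,p=s["tool_pos"],r=s["tool_rot"])
to([.5646,-.0217,.25],-4.5); print(s["grip_width"],s["grasp_force"])
P=cloud("wrist",s,im,d); R=Ro.from_euler('xyz',s["tool_rot"],degrees=True).as_matrix()
Q=(P-s["tool_pos"])@R*1000
m=(abs(Q[...,1])<30)&(Q[...,2]<0)&(Q[...,2]>-45)&(Q[...,0]>5)
q=Q[m]; print(len(q),q.min(0),q.max(0),np.median(q,0)); print(cv2.minAreaRect(q[:,:2].astype(np.float32)))
E
```

```text
time_s: 5.83
tool_pos: [0.4612, 0.3508, 0.2941]
tool_rot: [-180.0, -0.0, -0.1]
force: [0.5, 0.4, -2.8]
grip_width: 0.0158
grasp_force: 50.0
time_s: 6.25
tool_pos: [0.5078, 0.1838, 0.2919]
tool_rot: [180.0, 0.1, -0.0]
force: [2.3, 0.3, -2.4]
grip_width: 0.0152
grasp_force: 50.0
time_s: 6.67
tool_pos: [0.5572, 0.006, 0.2916]
tool_rot: [179.9, 0.1, -4.4]
force: [0.8, -0.6, -2.5]
grip_width: 0.0153
grasp_force: 50.0
time_s: 7.08
tool_pos: [0.56, -0.019, 0.2925]
tool_rot: [-179.9, 0.0, -3.9]
force: [-0.5, 0.3, -2.0]
grip_width: 0.0158
grasp_force: 50.0
time_s: 7.42
tool_pos: [0.5602, -0.0211, 0.2926]
tool_rot: [180.0, -0.0, -4.0]
force: [-0.6, 0.8, -3.1]
grip_width: 0.0154
grasp_force: 50.0
t 7.4667 pos [ 0.5602 -0.0213  0.2926] rot [ 1.7999e+02 -1.0000e-02 -4.0300e+00] F [ 0.1  0.2 -3.5] need tx,ty,tz [ 4.4  0.1 42.6] wz 0.5
0.015426502104124312 49.95412224903703
4897 [  5.00920987 -16.77628887 -40.45456116] [45.48177838 19.40362123 -0.04884665] [ 19.12966428   1.50296517 -27.15531153]
((23.352176666259766, 5.521781921386719), (42.257781982421875, 34.52479553222656), 18.05488395690918)
```

View pics/w4.png

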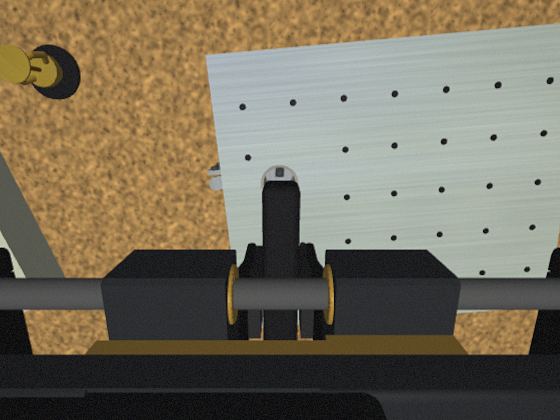

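The gripped bar shows at columns 263–299 with its end at row 180, the stem just beyond it at (280,172), sides parallel to the bar.

```bash
python3 - <<'E'
from h import *
z=np.load('w4.npz'); im,d,p,r=z['im'],z['d'],z['p'],z['r']
g=cv2.cvtColor(im,cv2.COLOR_RGB2GRAY).astype(float)
R=Ro.from_euler('xyz',r,degrees=True).as_matrix()
for v in (200,215,230):
    gr=np.gradient(cv2.GaussianBlur(g[v-3:v+4].mean(0)[None],(5,1),0).ravel()); a=250+gr[250:275].argmin(); b=285+gr[285:312].argmax()
    e=pix2plane("wrist",p,r,[[a,v],[b,v]],p[2]+.0277); print(v,a,b,((e-p)@R*1000).round(2).tolist())
print(np.round(g[166:184:1,270:292]).astype(int))
v=np.arange(168,178); 
for uv in ([280,172],[279.5,172]): print(pix2plane("wrist",p,r,[uv],.030)[0], (R.T@(pix2plane("wrist",p,r,[uv],.030)[0]-p)*1000).round(2))
E
```

```text
200 262 300 [[39.44, -6.28, -27.7], [39.45, 9.28, -27.69]]
215 262 299 [[33.05, -6.37, -27.7], [33.06, 8.96, -27.69]]
230 262 299 [[26.5, -6.46, -27.7], [26.51, 9.06, -27.7]]
[[181 170 154 148 147 142 142 141 143 144 144 145 140 143 142 155 160 168
  181 187 188 183]
 [157 146 141 142 140 138 115 110 104 105 103 104 110 132 138 144 141 144
  161 181 188 186]
 [140 141 141 148 150 133  78  71  62  56  60  59  70 103 133 154 145 140
  143 154 170 182]
 [143 148 155 157 158 126  60  62  60  60  61  61  54  79 133 163 154 152
  143 142 149 161]
 [158 161 166 161 159 128  56  58  59  64  59  58  55  78 134 167 164 163
  159 152 144 147]
 [162 165 164 163 158 124  47  58  66  68  71  63  54  76 145 164 163 166
  167 158 151 148]
 [158 167 165 164 153 112  50  64  74  69  75  67  52  81 149 163 162 164
  165 162 161 151]
 [161 168 164 163 155  98  51  62  77  74  68  70  49  79 148 166 166 163
  167 164 164 153]
 [159 165 163 163 155 103  54  58  75  76  74  63  46  85 152 163 164 165
  162 165 163 162]
 [158 163 165 159 158 105  59  46  60  59  59  50  57  88 148 161 164 163
  166 165 162 
[... 183 characters left out ...]
61 152]
 [158 162 166 162 162 160 159 165 164 165 169 169 168 168 168 163 164 166
  167 167 157 135]
 [167 165 171 168 168 163 164 166 170 169 174 174 170 174 171 168 167 171
  168 171 146 118]
 [106 106 109 111 111 110 109 109 110 108 110 113 110 113 114 107 110 114
  113 108  86  71]
 [  6   8  20  21   5   1  11   3  16  16  15   3  15  17  19  13  11   9
   13  17  19   6]
 [ 13  14  22  17  22  27  24  25  27  19  17  21  20  23  16  18   8  19
   23  22  24  23]
 [ 13  20  24  24  24  10  17  14  24  17  25  20  18  21  10  16   8  18
   29   7  10  24]]
[ 0.56601241 -0.0222576   0.03      ] [  5.86   0.74 262.61]
[ 0.56605629 -0.02162723  0.03      ] [5.8600e+00 1.1000e-01 2.6261e+02]
```

```bash
python3 -m creep '[{"wx":0,"wy":0,"wz":0,"tx":5.2,"ty":-1.5,"tz":5,"gripper":-1},{"wx":0,"wy":0,"wz":0,"tx":5.2,"ty":-1.5,"tz":15,"gripper":-1},{"wx":0,"wy":0,"wz":0,"tx":5.2,"ty":-1.5,"tz":25,"gripper":-1},{"wx":0,"wy":0,"wz":0,"tx":5.2,"ty":-1.5,"tz":35,"gripper":-1},{"wx":0,"wy":0,"wz":0,"tx":5.2,"ty":-1.5,"tz":45,"gripper":-1}]' 50
python3 -m creep '[{"wx":0,"wy":0,"wz":0,"tx":0,"ty":0,"tz":10,"gripper":-1},{"wx":0,"wy":0,"wz":0,"tx":0,"ty":0,"tz":20,"gripper":-1},{"wx":0,"wy":0,"wz":0,"tx":0,"ty":0,"tz":30,"gripper":-1},{"wx":0,"wy":0,"wz":0,"tx":0,"ty":0,"tz":40,"gripper":-1},{"wx":0,"wy":0,"wz":0,"tx":0,"ty":0,"tz":43,"gripper":-1}]' 50
python3 -m creep '[{"wx":0,"wy":0,"wz":0,"tx":0,"ty":0,"tz":6,"gripper":-1},{"wx":0,"wy":0,"wz":0,"tx":0,"ty":0,"tz":12,"gripper":-1},{"wx":0,"wy":0,"wz":0,"tx":0,"ty":0,"tz":18,"gripper":-1},{"wx":0,"wy":0,"wz":0,"tx":0,"ty":0,"tz":18,"gripper":-1}]' 50
```

```text
time_s: 7.88
tool_pos: [0.565, -0.0207, 0.2457]
tool_rot: [180.0, 0.1, -4.1]
force: [-0.2, -0.0, -2.9]
grip_width: 0.0154
grasp_force: 50.0
time_s: 8.3
tool_pos: [0.5645, -0.0207, 0.2023]
tool_rot: [-180.0, 0.2, -4.1]
force: [-0.9, -0.5, -3.7]
grip_width: 0.0153
grasp_force: 50.0
time_s: 8.63
tool_pos: [0.5648, -0.0207, 0.1852]
tool_rot: [180.0, 0.1, -4.1]
force: [-0.6, 0.1, -2.9]
grip_width: 0.0157
grasp_force: 50.0
```

```bash
python3 -m creep '[{"wx":0,"wy":0,"wz":0,"tx":0,"ty":0,"tz":2,"gripper":-1},{"wx":0,"wy":0,"wz":0,"tx":0,"ty":0,"tz":4,"gripper":-1},{"wx":0,"wy":0,"wz":0,"tx":0,"ty":0,"tz":6,"gripper":-1},{"wx":0,"wy":0,"wz":0,"tx":0,"ty":0,"tz":6,"gripper":-1}]' 50
```

```text
time_s: 8.97
tool_pos: [0.5655, -0.0206, 0.1803]
tool_rot: [180.0, 0.0, -4.1]
force: [0.3, 0.0, -3.6]
grip_width: 0.0157
grasp_force: 50.0
```

```bash
python3 -m creep '[{"wx":0,"wy":0,"wz":0,"tx":0,"ty":0,"tz":1.5,"gripper":-1},{"wx":0,"wy":0,"wz":0,"tx":0,"ty":0,"tz":3,"gripper":-1},{"wx":0,"wy":0,"wz":0,"tx":0,"ty":0,"tz":3,"gripper":-1}]' 50
python3 -m creep '[{"wx":0,"wy":0,"wz":0,"tx":0,"ty":0,"tz":1.5,"gripper":-1},{"wx":0,"wy":0,"wz":0,"tx":0,"ty":0,"tz":3,"gripper":-1},{"wx":0,"wy":0,"wz":0,"tx":0,"ty":0,"tz":3,"gripper":-1}]' 50
```

```text
time_s: 9.22
tool_pos: [0.5654, -0.0206, 0.1773]
tool_rot: [180.0, 0.0, -4.1]
force: [0.5, 0.2, -3.4]
grip_width: 0.0158
grasp_force: 50.0
time_s: 9.47
tool_pos: [0.5653, -0.0207, 0.1742]
tool_rot: [180.0, 0.0, -4.1]
force: [-0.4, -0.1, -3.0]
grip_width: 0.0152
grasp_force: 50.0
```

```bash
python3 -m creep '[{"wx":0,"wy":0,"wz":0,"tx":0,"ty":0,"tz":1.5,"gripper":-1},{"wx":0,"wy":0,"wz":0,"tx":0,"ty":0,"tz":3,"gripper":-1},{"wx":0,"wy":0,"wz":0,"tx":0,"ty":0,"tz":4.5,"gripper":-1},{"wx":0,"wy":0,"wz":0,"tx":0,"ty":0,"tz":4.5,"gripper":-1}]' 50
python3 -m creep '[{"wx":0,"wy":0,"wz":0,"tx":0,"ty":0,"tz":1,"gripper":-1},{"wx":0,"wy":0,"wz":0,"tx":0,"ty":0,"tz":1.5,"gripper":-1},{"wx":0,"wy":0,"wz":0,"tx":0,"ty":0,"tz":1.5,"gripper":-1}]' 50
```

```text
time_s: 9.8
tool_pos: [0.5653, -0.0206, 0.1696]
tool_rot: [180.0, 0.0, -4.1]
force: [-0.2, -0.5, -3.4]
grip_width: 0.0151
grasp_force: 50.0
time_s: 10.05
tool_pos: [0.5655, -0.0206, 0.1685]
tool_rot: [180.0, 0.0, -4.1]
force: [1.0, -0.9, -2.0]
grip_width: 0.0155
grasp_force: 50.0
```

```bash
python3 -m creep '[{"wx":0,"wy":0,"wz":0,"tx":0,"ty":0,"tz":0.7,"gripper":-1},{"wx":0,"wy":0,"wz":0,"tx":0,"ty":0,"tz":0.7,"gripper":-1},{"wx":0,"wy":0,"wz":0,"tx":0,"ty":0,"tz":0.7,"gripper":-1}]' 50; python3 -c "
from h import *
s=get_obs();print(s['wrist_torque'],s['qpos'])"
```

```text
time_s: 10.3
tool_pos: [0.5658, -0.0207, 0.1684]
tool_rot: [180.0, -0.1, -4.1]
force: [-0.9, 0.5, 1.5]
grip_width: 0.0157
grasp_force: 50.0
[ 0.12717067  0.19112175 -0.05932498] [  28.35926385   12.64150171  -32.86088837   98.5361708     7.24134059
   70.88707522 -100.30969333]
```

```bash
python3 -m creep '[{"wx":0,"wy":0,"wz":-6,"tx":0,"ty":0,"tz":0,"gripper":-1},{"wx":0,"wy":0,"wz":-12,"tx":0,"ty":0,"tz":0,"gripper":-1},{"wx":0,"wy":0,"wz":-18,"tx":0,"ty":0,"tz":0,"gripper":-1},{"wx":0,"wy":0,"wz":-24,"tx":0,"ty":0,"tz":0,"gripper":-1},{"wx":0,"wy":0,"wz":-30,"tx":0,"ty":0,"tz":0,"gripper":-1}]' 50
python3 -c "
from h import *
s=get_obs();print(s['wrist_torque'])"
python3 -m creep '[{"wx":0,"wy":0,"wz":-5,"tx":0,"ty":0,"tz":0,"gripper":-1},{"wx":0,"wy":0,"wz":-10,"tx":0,"ty":0,"tz":0,"gripper":-1},{"wx":0,"wy":0,"wz":-15,"tx":0,"ty":0,"tz":0,"gripper":-1},{"wx":0,"wy":0,"wz":-20,"tx":0,"ty":0,"tz":0,"gripper":-1},{"wx":0,"wy":0,"wz":-20,"tx":0,"ty":0,"tz":0,"gripper":-1}]' 50
python3 -c "
from h import *
s=get_obs();print(s['wrist_torque'],s['qpos'][6])"
```

```text
time_s: 10.72
tool_pos: [0.5658, -0.0205, 0.1684]
tool_rot: [180.0, -0.0, 26.2]
force: [-0.3, 1.4, 1.1]
grip_width: 0.0157
grasp_force: 50.0
[ 0.18294596  0.21301397 -0.05635654]
time_s: 11.13
tool_pos: [0.5658, -0.0207, 0.1684]
tool_rot: [180.0, -0.0, 46.0]
force: [-0.6, 0.3, 2.5]
grip_width: 0.0157
grasp_force: 50.0
[ 0.04800491  0.18193941 -0.01182094] -51.47359268554539
```

```bash
python3 -m creep '[{"wx":0,"wy":0,"wz":-6,"tx":0,"ty":0,"tz":0,"gripper":-1},{"wx":0,"wy":0,"wz":-12,"tx":0,"ty":0,"tz":0,"gripper":-1},{"wx":0,"wy":0,"wz":-18,"tx":0,"ty":0,"tz":0,"gripper":-1},{"wx":0,"wy":0,"wz":-24,"tx":0,"ty":0,"tz":0,"gripper":-1},{"wx":0,"wy":0,"wz":-30,"tx":0,"ty":0,"tz":0,"gripper":-1}]' 50
python3 -c "
from h import *
s=get_obs();print(s['wrist_torque'])"
python3 -m creep '[{"wx":0,"wy":0,"wz":-6,"tx":0,"ty":0,"tz":0,"gripper":-1},{"wx":0,"wy":0,"wz":-12,"tx":0,"ty":0,"tz":0,"gripper":-1},{"wx":0,"wy":0,"wz":-18,"tx":0,"ty":0,"tz":0,"gripper":-1},{"wx":0,"wy":0,"wz":-24,"tx":0,"ty":0,"tz":0,"gripper":-1},{"wx":0,"wy":0,"wz":-30,"tx":0,"ty":0,"tz":0,"gripper":-1}]' 50
python3 -c "
from h import *
s=get_obs();print(s['wrist_torque'],s['qpos'][6])"
```

```text
time_s: 11.55
tool_pos: [0.5659, -0.0208, 0.1684]
tool_rot: [179.9, 0.0, 76.0]
force: [-0.3, 0.5, 1.2]
grip_width: 0.0155
grasp_force: 50.0
[ 0.01277835 -0.0033527  -0.14521697]
time_s: 11.97
tool_pos: [0.5661, -0.021, 0.1684]
tool_rot: [179.9, 0.1, 106.0]
force: [0.5, -0.1, 1.2]
grip_width: 0.0154
grasp_force: 50.0
[-0.00345697 -0.08392841 -0.17603191] 6.50201331956644
```

```bash
python3 -m creep '[{"wx":0,"wy":0,"wz":-5,"tx":0,"ty":0,"tz":0,"gripper":-1},{"wx":0,"wy":0,"wz":-10,"tx":0,"ty":0,"tz":0,"gripper":-1},{"wx":0,"wy":0,"wz":-15,"tx":0,"ty":0,"tz":0,"gripper":-1},{"wx":0,"wy":0,"wz":-17,"tx":0,"ty":0,"tz":0,"gripper":-1}]' 50
python3 -c "
from h import *
s=get_obs();print(s['wrist_torque'])"
python3 -m creep '[{"wx":0,"wy":0,"wz":-2,"tx":0,"ty":0,"tz":0,"gripper":-1},{"wx":0,"wy":0,"wz":-4,"tx":0,"ty":0,"tz":0,"gripper":-1},{"wx":0,"wy":0,"wz":-4,"tx":0,"ty":0,"tz":0,"gripper":-1}]' 50
python3 -c "
from h import *
s=get_obs();print(s['wrist_torque'],s['qpos'][6])"
```

```text
time_s: 12.3
tool_pos: [0.5662, -0.021, 0.1684]
tool_rot: [179.9, 0.1, 123.0]
force: [0.3, 0.1, 1.6]
grip_width: 0.0159
grasp_force: 50.0
[ 0.01660927 -0.16305417 -0.16329862]
time_s: 12.55
tool_pos: [0.5662, -0.021, 0.1684]
tool_rot: [179.9, 0.1, 126.8]
force: [-0.4, 0.1, 2.4]
grip_width: 0.0158
grasp_force: 50.0
[ 0.02548759 -0.22366975 -0.15221361] 26.396312466135228
```

```bash
for i in 1; do python3 -m creep '[{"wx":0,"wy":0,"wz":-2,"tx":0,"ty":0,"tz":0,"gripper":-1},{"wx":0,"wy":0,"wz":-4,"tx":0,"ty":0,"tz":0,"gripper":-1},{"wx":0,"wy":0,"wz":-4,"tx":0,"ty":0,"tz":0,"gripper":-1}]' 50
python3 -c "
from h import *
s=get_obs();print(s['wrist_torque'],s['qpos'][6])"; done
python3 -m creep '[{"wx":0,"wy":0,"wz":-1.5,"tx":0,"ty":0,"tz":0,"gripper":-1},{"wx":0,"wy":0,"wz":-3,"tx":0,"ty":0,"tz":0,"gripper":-1},{"wx":0,"wy":0,"wz":-3,"tx":0,"ty":0,"tz":0,"gripper":-1}]' 50
python3 -c "
from h import *
s=get_obs();print(s['wrist_torque'],s['qpos'][6])"
```

```text
time_s: 12.8
tool_pos: [0.5662, -0.0209, 0.1684]
tool_rot: [179.9, 0.1, 130.8]
force: [0.3, 0.2, 2.0]
grip_width: 0.0155
grasp_force: 50.0
[ 0.01488321 -0.25567856 -0.13169505] 30.19987200999121
time_s: 13.05
tool_pos: [0.5661, -0.0207, 0.1684]
tool_rot: [180.0, 0.1, 134.0]
force: [0.9, -0.1, 4.9]
grip_width: 0.0155
grasp_force: 50.0
[ 0.0021222  -0.31131845 -0.16214289] 33.18807316665221
```

```bash
python3 -m creep '[{"wx":0,"wy":0,"wz":-1.5,"tx":0,"ty":0,"tz":0,"gripper":-1},{"wx":0,"wy":0,"wz":-3,"tx":0,"ty":0,"tz":0,"gripper":-1},{"wx":0,"wy":0,"wz":-3,"tx":0,"ty":0,"tz":0,"gripper":-1}]' 50
python3 -c "
from h import *
s=get_obs();print(s['wrist_torque'],s['qpos'][6])"
python3 -m creep '[{"wx":0,"wy":0,"wz":-1.5,"tx":0,"ty":0,"tz":0,"gripper":-1},{"wx":0,"wy":0,"wz":-3,"tx":0,"ty":0,"tz":0,"gripper":-1},{"wx":0,"wy":0,"wz":-3,"tx":0,"ty":0,"tz":0,"gripper":-1}]' 50
python3 -c "
from h import *
s=get_obs();print(s['wrist_torque'],s['qpos'][6])"
```

```text
time_s: 13.3
tool_pos: [0.566, -0.0207, 0.1684]
tool_rot: [180.0, 0.1, 137.0]
force: [0.1, -0.5, 5.1]
grip_width: 0.0157
grasp_force: 50.0
[-0.07997813 -0.2823112  -0.08053967] 36.11008242173906
time_s: 13.55
tool_pos: [0.5661, -0.0207, 0.1684]
tool_rot: [180.0, 0.1, 140.0]
force: [1.9, 0.3, 6.5]
grip_width: 0.0158
grasp_force: 50.0
[-0.0105413  -0.38132544 -0.11149714] 38.958312588644645
```

```bash
python3 -m creep '[{"wx":0,"wy":0,"wz":-1.5,"tx":0,"ty":0,"tz":0,"gripper":-1},{"wx":0,"wy":0,"wz":-3,"tx":0,"ty":0,"tz":0,"gripper":-1},{"wx":0,"wy":0,"wz":-3,"tx":0,"ty":0,"tz":0,"gripper":-1}]' 50
python3 - <<'E'
from h import *
for i in range(5):
    s,im,d=cam("wrist"); print(s["wrist_torque"].round(3),s["force"].round(1))
save('w5',im)
g=cv2.cvtColor(im,cv2.COLOR_RGB2GRAY).astype(float); p,r=s["tool_pos"],s["tool_rot"]; R=Ro.from_euler('xyz',r,degrees=True).as_matrix()
for v in (200,215,230):
    gr=np.gradient(cv2.GaussianBlur(g[v-3:v+4].mean(0)[None],(5,1),0).ravel()); a=250+gr[250:275].argmin(); b=285+gr[285:312].argmax(); print(v,a,b)
s,im2,d=cam("scene"); save('s5',cv2.resize(im2[180:340,200:400],None,fx=3,fy=3,interpolation=cv2.INTER_CUBIC))
E
```

```text
time_s: 13.8
tool_pos: [0.5661, -0.0207, 0.1684]
tool_rot: [180.0, 0.1, 143.0]
force: [0.7, -0.3, 5.3]
grip_width: 0.0155
grasp_force: 50.0
[-0.109 -0.357 -0.117] [ 0.7 -0.3  5.3]
[-0.028 -0.375 -0.127] [ 0.  -0.7  4.5]
[-0.066 -0.412 -0.019] [ 1.4 -1.   5.8]
[-0.097 -0.37  -0.046] [ 1.  -0.1  5.5]
[-0.049 -0.418 -0.088] [0.8 0.7 5.6]
200 262 300
215 262 300
230 258 299
```

View pics/w5.png

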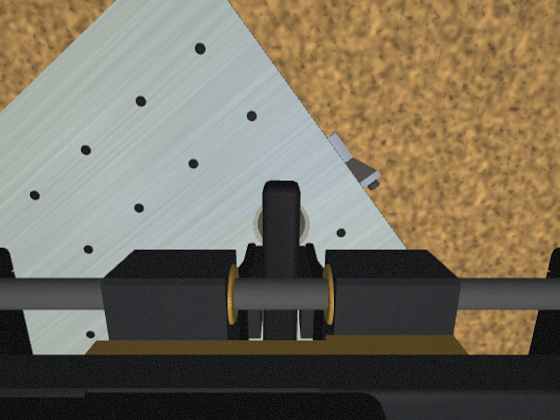

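```bash
cat > tq.py <<'E'
from h import *
a=[]
for i in range(6):
    optics.read_camera("top"); s=get_obs(); a.append(np.r_[s["wrist_torque"],s["force"],s["effort"][6]])
print(np.mean(a,0).round(3), s["tool_rot"].round(1), s["qpos"][6].round(1))
E
python3 -m creep '[{"wx":0,"wy":0,"wz":-1.5,"tx":0,"ty":0,"tz":0,"gripper":-1},{"wx":0,"wy":0,"wz":-3,"tx":0,"ty":0,"tz":0,"gripper":-1},{"wx":0,"wy":0,"wz":-4,"tx":0,"ty":0,"tz":0,"gripper":-1}]' 50 | tail -3
python3 tq.py
python3 - <<'E'
from h import *
for c in("wrist","scene","top"):
    optics.read_camera(c); print(c,[(np.round(x["point"],3),round(x["confidence"],2)) for x in nets.look_for("lock",c)])
E
```

```text
force: [1.5, 0.8, 5.0]
grip_width: 0.0151
grasp_force: 50.0
[-0.046 -0.373 -0.26   0.872 -0.301  5.173  0.283] [1.80e+02 1.00e-01 1.47e+02] 45.5
wrist [(array([ 0.542, -0.008,  0.197]), 0.4)]
scene [(array([ 0.573, -0.026,  0.189]), 0.26)]
top [(array([ 0.366, -0.481,  0.021]), 0.24)]
```

View pics/s5.png

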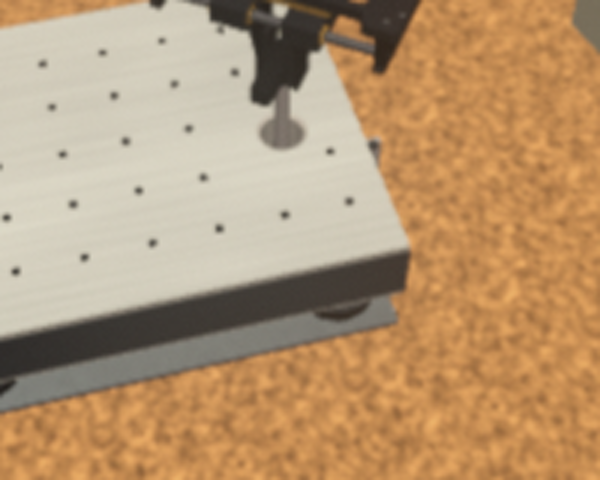

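The scene crop shows the key in the well (283,130); only the keeper (375,150) shows past the deck's edge. The torque has begun to rise, so I'll turn a little further to confirm the stop.

```bash
python3 -m creep '[{"wx":0,"wy":0,"wz":-1,"tx":0,"ty":0,"tz":0,"gripper":-1},{"wx":0,"wy":0,"wz":-2,"tx":0,"ty":0,"tz":0,"gripper":-1},{"wx":0,"wy":0,"wz":-3,"tx":0,"ty":0,"tz":0,"gripper":-1}]' 50 | tail -3
python3 tq.py
python3 -m creep '[{"wx":0,"wy":0,"wz":-1,"tx":0,"ty":0,"tz":0,"gripper":-1},{"wx":0,"wy":0,"wz":-2,"tx":0,"ty":0,"tz":0,"gripper":-1},{"wx":0,"wy":0,"wz":-3,"tx":0,"ty":0,"tz":0,"gripper":-1}]' 50 | tail -3
python3 tq.py
```

```text
force: [0.3, -1.0, 5.4]
grip_width: 0.0155
grasp_force: 50.0
[-0.016 -0.376 -0.21   0.765 -0.122  5.177  0.245] [1.8e+02 1.0e-01 1.5e+02] 48.4
force: [1.2, 0.1, 5.0]
grip_width: 0.0154
grasp_force: 50.0
[-0.053 -0.413 -0.28   0.643  0.185  5.024  0.279] [1.80e+02 1.00e-01 1.53e+02] 51.2
```

```bash
cat > bar.py <<'E'
from h import *
def bar(im,tag):
    g=cv2.cvtColor(im,cv2.COLOR_RGB2GRAY).astype(float); A=[];B=[];V=np.arange(190,238,2)
    for v in V:
        row=g[v-1:v+2].mean(0); L=np.nonzero(row[245:281]>60)[0]; Rr=np.nonzero(row[281:318]>60)[0]
        A.append(245+L[-1] if len(L) else np.nan); B.append(281+Rr[0] if len(Rr) else np.nan)
    A,B=map(np.array,(A,B)); print(tag,list(zip(V.tolist(),A.tolist(),B.tolist()))[::3], "mid slope px/row",np.polyfit(V[np.isfinite(A+B)],((A+B)/2)[np.isfinite(A+B)],1))
bar(np.load('w4.npz')['im'],'start')
bar(cv2.imread('pics/w5.png')[...,::-1],'143')
s,im,d=cam("wrist"); save('w6',im); bar(im,'now')
E
python3 bar.py
```

```text
start [(190, 262, 299), (196, 261, 300), (202, 261, 300), (208, 262, 299), (214, 262, 299), (220, 262, 299), (226, 262, 299), (232, 262, 299)] mid slope px/row [-1.73913043e-03  2.80912101e+02]
143 [(190, 262, 299), (196, 262, 300), (202, 262, 300), (208, 262, 300), (214, 262, 300), (220, 262, 300), (226, 262, 300), (232, 262, 300)] mid slope px/row [2.50000000e-03 2.80446667e+02]
now [(190, 263, 300), (196, 262, 300), (202, 262, 300), (208, 262, 300), (214, 262, 301), (220, 262, 301), (226, 262, 300), (232, 262, 300)] mid slope px/row [-2.93478261e-03  2.81770942e+02]
```

```bash
python3 -m creep '[{"wx":0,"wy":0,"wz":-2,"tx":0,"ty":0,"tz":0,"gripper":-1},{"wx":0,"wy":0,"wz":-4,"tx":0,"ty":0,"tz":0,"gripper":-1},{"wx":0,"wy":0,"wz":-6,"tx":0,"ty":0,"tz":0,"gripper":-1}]' 60 | head -3
python3 tq.py
python3 -m creep '[{"wx":0,"wy":0,"wz":-2,"tx":0,"ty":0,"tz":0,"gripper":-1},{"wx":0,"wy":0,"wz":-4,"tx":0,"ty":0,"tz":0,"gripper":-1},{"wx":0,"wy":0,"wz":-6,"tx":0,"ty":0,"tz":0,"gripper":-1}]' 60 | head -3
python3 tq.py
```

```text
time_s: 16.35
tool_pos: [0.5661, -0.0207, 0.1684]
tool_rot: [180.0, 0.1, 159.0]
[-0.016 -0.409 -0.167  0.518 -0.431  5.407  0.202] [1.80e+02 1.00e-01 1.59e+02] 56.9
time_s: 16.9
tool_pos: [0.5662, -0.0206, 0.1684]
tool_rot: [180.0, 0.1, 165.1]
[-0.013 -0.417 -0.176  1.242 -0.27   5.148  0.236] [1.80e+02 1.00e-01 1.65e+02] 62.5
```

```bash
python3 -m creep '[{"wx":0,"wy":0,"wz":4,"tx":0,"ty":0,"tz":0,"gripper":-1},{"wx":0,"wy":0,"wz":8,"tx":0,"ty":0,"tz":-1,"gripper":-1},{"wx":0,"wy":0,"wz":8,"tx":0,"ty":0,"tz":-4,"gripper":-1},{"wx":0,"wy":0,"wz":8,"tx":0,"ty":0,"tz":-10,"gripper":-1},{"wx":0,"wy":0,"wz":8,"tx":0,"ty":0,"tz":-16,"gripper":-1}]' 60
python3 -m creep '[{"wx":0,"wy":0,"wz":0,"tx":0,"ty":0,"tz":-18,"gripper":-1},{"wx":0,"wy":0,"wz":0,"tx":0,"ty":0,"tz":-45,"gripper":-1},{"wx":0,"wy":0,"wz":0,"tx":0,"ty":0,"tz":-75,"gripper":-1},{"wx":0,"wy":0,"wz":0,"tx":0,"ty":0,"tz":-100,"gripper":-1},{"wx":0,"wy":0,"wz":0,"tx":-6,"ty":0,"tz":-112,"gripper":-1}]' 60
python3 -m creep '[{"wx":0,"wy":0,"wz":0,"tx":-4,"ty":0,"tz":0,"gripper":-1},{"wx":0,"wy":0,"wz":0,"tx":-6,"ty":0,"tz":0,"gripper":-1},{"wx":0,"wy":0,"wz":0,"tx":-6,"ty":0,"tz":0,"gripper":-1},{"wx":0,"wy":0,"wz":0,"tx":-6,"ty":0,"tz":0,"gripper":-1}]' 60
python3 - <<'E'
from h import *
s,im,d=cam("wrist"); np.savez('w7',im=im,d=d,p=s["tool_pos"],r=s["tool_rot"]); print(s["tool_pos"],s["tool_rot"])
z=cv2.resize(im[150:200,250:310],None,fx=7,fy=7,interpolation=cv2.INTER_CUBIC)  #420x350
w=cv2.resize(im[60:240,150:430],(420,270))
k=np.zeros((350,800,3),np.uint8); k[:,:420]=z; k[:253,420:]=cv2.resize(im[30:260,200:430],(380,253)); save('w7',k)
E
```

```text
time_s: 17.62
tool_pos: [0.5601, -0.0212, 0.1757]
tool_rot: [-179.8, -0.7, 157.1]
force: [3.8, 0.7, -23.6]
grip_width: 0.0154
grasp_force: 60.0
time_s: 18.03
tool_pos: [0.5707, -0.0218, 0.2987]
tool_rot: [-180.0, 0.1, 157.2]
force: [0.3, 1.1, -2.8]
grip_width: 0.0158
grasp_force: 59.8
time_s: 18.37
tool_pos: [0.5754, -0.0254, 0.2938]
tool_rot: [-179.9, -0.2, 157.0]
force: [0.7, 0.9, -3.4]
grip_width: 0.0155
grasp_force: 59.8
[ 0.57541863 -0.02541051  0.29376064] [-179.94986763   -0.2197597   156.9808344 ]
```

View pics/w7.png

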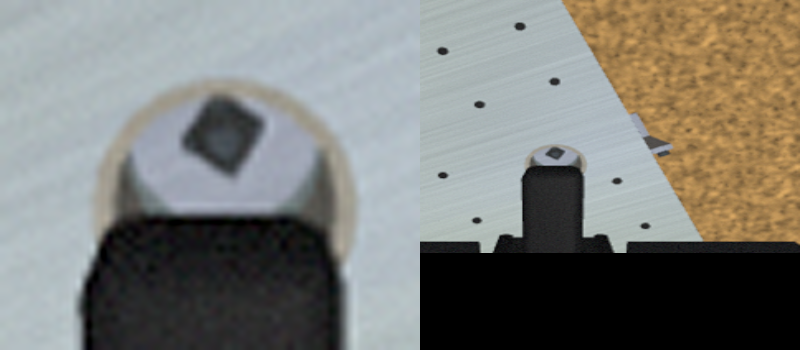

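The stem (crop 182–263, 95–177) now stands turned about 33° clockwise from the bar, i.e. near 124°, and beyond the deck's edge only the keeper shows (650,135). I'll measure that angle properly.

```bash
python3 - <<'E'
from h import *
for n,box in(('w2',(174,190,270,290)),('w4',(164,179,270,290)),('w7',(160,177,272,292))):
    z=np.load(n+'.npz'); im,p,r=z['im'],z['p'],z['r']
    g=cv2.cvtColor(im,cv2.COLOR_RGB2GRAY); a,b,c,e=box
    G=cv2.resize(g[a:b,c:e],None,fx=8,fy=8,interpolation=cv2.INTER_CUBIC); m=(G<108).astype(np.uint8)
    k,l,st,ce=cv2.connectedComponentsWithStats(m); j=[i for i in range(1,k) if l[G.shape[0]//2-8:G.shape[0]//2+8,G.shape[1]//2-12:G.shape[1]//2+12].ravel().tolist().count(i)>50]
    v,u=np.nonzero(l==j[0]); uv=np.c_[c+(u+.5)/8-.5,a+(v+.5)/8-.5]
    X=pix2plane("wrist",p,r,uv,.029)[:,:2]*1000
    rc=cv2.minAreaRect(X.astype(np.float32)); print(n,rc,X.mean(0),[round(rc[2]+k*90,1) for k in(-1,0,1)])
E
```

```text
w2 ((565.8706665039062, -19.239501953125), (11.747944831848145, 10.713133811950684), 86.31147003173828) [565.95334643 -19.30694089] [-3.7, 86.3, 176.3]
w4 ((567.1666259765625, -19.14301109313965), (10.743368148803711, 12.389636993408203), 83.3806381225586) [567.15579927 -19.18923241] [-6.6, 83.4, 173.4]
w7 ((564.7882690429688, -20.68311309814453), (11.787826538085938, 12.244114875793457), 34.37468338012695) [564.88498826 -20.8001985 ] [-55.6, 34.4, 124.4]
```

```bash
python3 -m creep '[{"wx":0,"wy":0,"wz":0,"tx":13,"ty":15,"tz":0,"gripper":-1},{"wx":0,"wy":0,"wz":0,"tx":36,"ty":43,"tz":0,"gripper":-1},{"wx":0,"wy":0,"wz":0,"tx":61,"ty":73,"tz":0,"gripper":-1},{"wx":0,"wy":0,"wz":0,"tx":86,"ty":103,"tz":0,"gripper":-1},{"wx":0,"wy":0,"wz":0,"tx":111,"ty":133,"tz":0,"gripper":-1}]' 60 | head -3
python3 -m creep '[{"wx":0,"wy":0,"wz":0,"tx":25,"ty":30,"tz":0,"gripper":-1},{"wx":0,"wy":0,"wz":0,"tx":50,"ty":60,"tz":0,"gripper":-1},{"wx":0,"wy":0,"wz":0,"tx":75,"ty":90,"tz":0,"gripper":-1},{"wx":0,"wy":0,"wz":0,"tx":100,"ty":120,"tz":0,"gripper":-1},{"wx":0,"wy":0,"wz":0,"tx":120,"ty":144,"tz":0,"gripper":-1}]' 60 | head -3
python3 -m creep '[{"wx":0,"wy":0,"wz":0,"tx":16,"ty":19,"tz":0,"gripper":-1},{"wx":0,"wy":0,"wz":0,"tx":19,"ty":23,"tz":0,"gripper":-1},{"wx":0,"wy":0,"wz":0,"tx":19,"ty":23,"tz":0,"gripper":-1},{"wx":0,"wy":0,"wz":0,"tx":19,"ty":23,"tz":0,"gripper":-1},{"wx":0,"wy":0,"wz":0,"tx":19,"ty":23,"tz":0,"gripper":-1}]' 60 | head -3
python3 - <<'E'
from h import *
s,im,d=cam("wrist"); np.savez('w8',im=im,d=d,p=s["tool_pos"],r=s["tool_rot"]); to([.462,.350,.293],157)
P=cloud("wrist",s,im,d); R=Ro.from_euler('xyz',s["tool_rot"],degrees=True).as_matrix(); Q=(P-s["tool_pos"])@R*1000
for n in('w4','w8'):
    z=np.load(n+'.npz'); c=optics.camera_info("wrist"); D=z['d'][195:230,270:292]; print(n,"bar depth",np.median(D,1)[::8])
    g=cv2.cvtColor(z['im'],cv2.COLOR_RGB2GRAY)[150:200,276:286].mean(1); print((150+np.nonzero(g<40)[0])[:3])
s2,t,dt=cam("top"); PT=cloud("top",s2,t,dt); np.savez('t8',im=t,d=dt)
E
```

```text
time_s: 18.83
tool_pos: [0.5251, 0.1419, 0.295]
tool_rot: [-179.9, -0.1, 156.9]
time_s: 19.25
tool_pos: [0.4701, 0.3228, 0.2952]
tool_rot: [-180.0, -0.1, 157.1]
time_s: 19.67
tool_pos: [0.4651, 0.3467, 0.2952]
tool_rot: [-179.9, 0.0, 156.8]
t 19.7167 pos [0.4652 0.3466 0.2954] rot [-1.7992e+02  3.0000e-02  1.5676e+02] F [-0.2  0.2 -3. ] need tx,ty,tz [4.3 1.9 2.3] wz -0.2
w4 bar depth [0.13774781 0.13885844 0.13986373 0.14056572 0.14170897]
[181 182 183]
w8 bar depth [0.1394383  0.14028844 0.14121021 0.14190775 0.14268404]
[181 182 183]
```

```bash
python3 - <<'E'
from h import *
for n in('w4','w7','w8'):
    z=np.load(n+'.npz'); s=dict(tool_pos=z['p'],tool_rot=z['r']); P=cloud("wrist",s,z['im'],z['d'])
    R=Ro.from_euler('xyz',z['r'],degrees=True).as_matrix(); Q=((P-z['p'])@R*1000)[190:240,266:296].reshape(-1,3)
    Q=Q[np.isfinite(Q[:,0])&(Q[:,2]<-20)]; A=np.c_[Q[:,:2],np.ones(len(Q))]; x,*_=np.linalg.lstsq(A,Q[:,2],rcond=None)
    print(n,"slope x,y deg",np.degrees(x[:2]).round(2),"z0",x[2].round(2),"rms",np.std(Q[:,2]-A@x).round(2), Q[:,0].min().round(1),Q[:,0].max().round(1))
# key shank/foot position from top & scene cameras
im,d=optics.read_camera("scene"); P=cloud("scene",None,im,d)
q=P[(np.hypot(P[...,0]-.464,P[...,1]-.348)<.04)&(P[...,2]>.135)&(P[...,2]<.31)]
for a in np.arange(.14,.31,.02):
    k=q[(q[:,2]>=a)&(q[:,2]<a+.02)]; print(round(a+.01,2),len(k),np.median(k,0).round(4) if len(k) else "")
E
```

```text
w4 slope x,y deg [-0.14 -0.58] z0 -27.43 rms 0.6 23.0 44.9
w7 slope x,y deg [ 1.57 -0.52] z0 -27.19 rms 0.63 22.7 44.4
w8 slope x,y deg [ 1.71 -0.54] z0 -27.22 rms 0.62 22.9 44.5
0.15 63 [0.4791 0.3424 0.1494]
0.17 68 [0.4783 0.3436 0.1706]
0.19 55 [0.4742 0.3452 0.1848]
0.21 36 [0.4725 0.3453 0.2097]
0.23 38 [0.4727 0.3451 0.2307]
0.25 36 [0.472  0.3445 0.2502]
0.27 43 [0.4705 0.3446 0.2695]
0.29 27 [0.4699 0.3404 0.2952]
0.31 36 [0.4709 0.3327 0.3059]
```

```bash
python3 -m creep '[{"wx":0,"wy":1,"wz":0,"tx":2,"ty":1,"tz":0,"gripper":-1},{"wx":0,"wy":1.8,"wz":0,"tx":4.5,"ty":2,"tz":0,"gripper":-1},{"wx":0,"wy":1.8,"wz":0,"tx":4.5,"ty":2,"tz":0,"gripper":-1},{"wx":0,"wy":1.8,"wz":0,"tx":4.5,"ty":2,"tz":0,"gripper":-1},{"wx":0,"wy":1.8,"wz":0,"tx":4.5,"ty":2,"tz":0,"gripper":-1}]' 60 | head -3
python3 - <<'E'
from h import *
to([.462,.350,.293],157)
im,d=optics.read_camera("scene"); P=cloud("scene",None,im,d)
q=P[(np.hypot(P[...,0]-.464,P[...,1]-.348)<.04)&(P[...,2]>.135)&(P[...,2]<.31)]
for a in np.arange(.14,.29,.02):
    k=q[(q[:,2]>=a)&(q[:,2]<a+.02)]; print(round(a+.01,2),len(k),np.median(k,0).round(4) if len(k) else "")
E
```

```text
time_s: 20.23
tool_pos: [0.4608, 0.3522, 0.2958]
tool_rot: [-180.0, -1.8, 156.9]
t 20.2333 pos [0.4608 0.3522 0.2958] rot [-180.     -1.81  156.93] F [-0.3  0.7 -2. ] need tx,ty,tz [-2.1 -1.6  2.7] wz -0.1
0.15 58 [0.4703 0.3503 0.151 ]
0.17 72 [0.4701 0.3498 0.1713]
0.19 49 [0.4666 0.352  0.1856]
0.21 36 [0.466  0.3513 0.2114]
0.23 35 [0.4659 0.3516 0.2305]
0.25 39 [0.4663 0.3509 0.2507]
0.27 40 [0.4655 0.35   0.27  ]
0.29 31 [0.4651 0.3412 0.2956]
```

```bash
python3 -m creep '[{"wx":0,"wy":0,"wz":0,"tx":-2.2,"ty":-1,"tz":12,"gripper":-1},{"wx":0,"wy":0,"wz":0,"tx":-2.8,"ty":-1,"tz":32,"gripper":-1},{"wx":0,"wy":0,"wz":0,"tx":-3.4,"ty":-1,"tz":52,"gripper":-1},{"wx":0,"wy":0,"wz":0,"tx":-4,"ty":-1,"tz":70,"gripper":-1},{"wx":0,"wy":0,"wz":0,"tx":-4,"ty":-1,"tz":70,"gripper":-1}]' 60 | head -4
python3 - <<'E'
from h import *
to([.462,.3495,.1625],157)
im,d=optics.read_camera("scene"); P=cloud("scene",None,im,d)
q=P[(np.hypot(P[...,0]-.464,P[...,1]-.348)<.03)&(P[...,2]>.07)&(P[...,2]<.22)]
for a in np.arange(.07,.21,.02):
    k=q[(q[:,2]>=a)&(q[:,2]<a+.02)]; print(round(a+.01,2),len(k),np.median(k,0).round(4) if len(k) else "")
# stand hole outline, top face points
f=P[(abs(P[...,2]-.06)<.004)&(np.hypot(P[...,0]-.517,P[...,1]-.36)<.14)]; print(cv2.minAreaRect((f[:,:2]*1000).astype(np.float32)))
E
```

```text
time_s: 20.7
tool_pos: [0.4604, 0.3483, 0.2212]
tool_rot: [-179.6, -2.0, 156.9]
force: [-0.5, -0.8, -3.6]
t 20.7 pos [0.4604 0.3483 0.2212] rot [-179.65   -1.98  156.93] F [-0.5 -0.8 -3.6] need tx,ty,tz [-3.1  2.1 58.6] wz -0.1
0.08 55 [0.4699 0.3458 0.0801]
0.1 68 [0.4682 0.346  0.1018]
0.12 34 [0.4657 0.3478 0.1188]
0.14 29 [0.4661 0.3475 0.1397]
0.16 33 [0.4657 0.3474 0.1604]
0.18 33 [0.4649 0.3474 0.1807]
0.2 25 [0.4649 0.3461 0.1974]
((517.6346435546875, 361.9930419921875), (221.53488159179688, 74.10157775878906), 12.849154472351074)
```

```bash
python3 -m creep '[{"wx":0,"wy":0,"wz":0,"tx":-1.3,"ty":2.9,"tz":0,"gripper":-1},{"wx":0,"wy":0,"wz":0,"tx":-1.3,"ty":2.9,"tz":0,"gripper":-1},{"wx":0,"wy":0,"wz":0,"tx":-1.6,"ty":2.9,"tz":8,"gripper":-1},{"wx":0,"wy":0,"wz":0,"tx":-1.9,"ty":2.9,"tz":15,"gripper":-1},{"wx":0,"wy":0,"wz":0,"tx":-2,"ty":2.9,"tz":22,"gripper":-1}]' 60 | head -4
python3 -m creep '[{"wx":0,"wy":0,"wz":0,"tx":-0.2,"ty":0,"tz":5,"gripper":-1},{"wx":0,"wy":0,"wz":0,"tx":-0.3,"ty":0,"tz":10,"gripper":-1},{"wx":0,"wy":0,"wz":0,"tx":-0.3,"ty":0,"tz":10,"gripper":-1}]' 60 | head -4
```

```text
time_s: 21.17
tool_pos: [0.4672, 0.3561, 0.2108]
tool_rot: [179.5, -1.5, 156.9]
force: [-2.6, -4.0, 56.9]
time_s: 21.42
tool_pos: [0.4647, 0.3533, 0.1946]
tool_rot: [179.9, -1.7, 156.9]
force: [-0.8, -0.6, -4.0]
```

```bash
cat > chk.py <<'E'
from h import *
s,im,d=cam("wrist"); P=cloud("wrist",s,im,d); R=Ro.from_euler('xyz',s["tool_rot"],degrees=True).as_matrix()
Q=((P-s["tool_pos"])@R*1000)[190:240,266:296].reshape(-1,3); Q=Q[np.isfinite(Q[:,0])&(Q[:,2]<-20)&(Q[:,2]>-50)]
A=np.c_[Q[:,:2],np.ones(len(Q))]; x,*_=np.linalg.lstsq(A,Q[:,2],rcond=None); print("slope",np.degrees(x[:2]).round(2),"z0",x[2].round(2))
to([.4635,.350,.1625],157); print(s["grip_width"],s["grasp_force"])
im,d=optics.read_camera("scene"); P=cloud("scene",None,im,d)
q=P[(np.hypot(P[...,0]-.464,P[...,1]-.35)<.03)&(P[...,2]>.055)&(P[...,2]<.25)]
for a in np.arange(.05,.22,.02):
    k=q[(q[:,2]>=a)&(q[:,2]<a+.02)]; print(round(a+.01,2),len(k),np.median(k,0).round(4) if len(k) else "")
E
python3 chk.py
```

```text
slope [1.14 0.59] z0 -27.49
t 21.4667 pos [0.4643 0.3524 0.1934] rot [-179.96   -1.78  156.93] F [ 0.2 -0.4 -2.2] need tx,ty,tz [-1.2 -2.5 30.9] wz -0.1
0.015435330283165858 59.77781195193529
0.06 173 [0.4695 0.3451 0.0584]
0.08 61 [0.4682 0.3473 0.0789]
0.1 26 [0.4667 0.3482 0.1003]
0.12 27 [0.4682 0.3489 0.1208]
0.14 31 [0.4675 0.3498 0.1392]
0.16 34 [0.4685 0.3497 0.162 ]
0.18 13 [0.4664 0.3481 0.1778]
0.2 53 [0.4702 0.3397 0.2019]
0.22 149 [0.4723 0.3523 0.2192]
```

```bash
python3 -m creep '[{"wx":0,"wy":0,"wz":0,"tx":-0.2,"ty":-0.5,"tz":4,"gripper":-1},{"wx":0,"wy":0,"wz":0,"tx":-0.3,"ty":-1,"tz":8,"gripper":-1},{"wx":0,"wy":0,"wz":0,"tx":-0.4,"ty":-1,"tz":12,"gripper":-1},{"wx":0,"wy":0,"wz":0,"tx":-0.5,"ty":-1,"tz":15,"gripper":-1}]' 60 | head -4
python3 -m creep '[{"wx":0,"wy":0,"wz":0,"tx":-0.2,"ty":0,"tz":4,"gripper":-1},{"wx":0,"wy":0,"wz":0,"tx":-0.3,"ty":0,"tz":8,"gripper":-1},{"wx":0,"wy":0,"wz":0,"tx":-0.4,"ty":0,"tz":11,"gripper":-1},{"wx":0,"wy":0,"wz":0,"tx":-0.4,"ty":0,"tz":11,"gripper":-1}]' 60 | head -4
python3 chk.py | head -2
```

```text
time_s: 21.85
tool_pos: [0.4636, 0.3513, 0.1774]
tool_rot: [-179.9, -1.9, 156.9]
force: [0.0, 0.9, -2.8]
time_s: 22.18
tool_pos: [0.4636, 0.3515, 0.1668]
tool_rot: [-179.9, -1.8, 156.9]
force: [0.3, 0.5, -3.1]
slope [1.21 0.71] z0 -27.53
t 22.2333 pos [0.4638 0.3517 0.1672] rot [-179.96   -1.82  156.94] F [-0.4 -0.1 -2.8] need tx,ty,tz [-0.5 -1.6  4.7] wz -0.1
```

```bash
python3 -m creep '[{"wx":0,"wy":0,"wz":0,"tx":0,"ty":-0.5,"tz":1.5,"gripper":-1},{"wx":0,"wy":0,"wz":0,"tx":0,"ty":-0.5,"tz":3,"gripper":-1},{"wx":0,"wy":0,"wz":0,"tx":0,"ty":-0.5,"tz":3.7,"gripper":-1},{"wx":0,"wy":0,"wz":0,"tx":0,"ty":-0.5,"tz":3.7,"gripper":-1}]' 60 | head -4
python3 -m creep '[{"wx":0,"wy":0,"wz":0,"tx":0,"ty":0,"tz":0.6,"gripper":-1},{"wx":0,"wy":0,"wz":0,"tx":0,"ty":0,"tz":0.6,"gripper":-1},{"wx":0,"wy":0,"wz":0,"tx":0,"ty":0,"tz":0.6,"gripper":-1}]' 60 | head -4
```

```text
time_s: 22.62
tool_pos: [0.4636, 0.3512, 0.1638]
tool_rot: [-180.0, -1.8, 156.9]
force: [-0.1, -0.1, -3.5]
time_s: 22.87
tool_pos: [0.4637, 0.3514, 0.1634]
tool_rot: [-180.0, -1.8, 156.9]
force: [0.2, -0.2, -2.1]
```

Near contact. Another half millimetre, then let go with a small opening first.

```bash
python3 -m creep '[{"wx":0,"wy":0,"wz":0,"tx":0,"ty":0,"tz":0.6,"gripper":-1},{"wx":0,"wy":0,"wz":0,"tx":0,"ty":0,"tz":0.6,"gripper":-1},{"wx":0,"wy":0,"wz":0,"tx":0,"ty":0,"tz":0.6,"gripper":-1}]' 60 | head -4
python3 -m creep '[{"wx":0,"wy":0,"wz":0,"tx":0,"ty":0,"tz":0,"gripper":-0.4},{"wx":0,"wy":0,"wz":0,"tx":0,"ty":0,"tz":0,"gripper":-0.2},{"wx":0,"wy":0,"wz":0,"tx":0,"ty":0,"tz":0,"gripper":0},{"wx":0,"wy":0,"wz":0,"tx":0,"ty":0,"tz":0,"gripper":0},{"wx":0,"wy":0,"wz":0,"tx":0,"ty":0,"tz":0,"gripper":0}]'
python3 -m creep '[{"wx":0,"wy":0,"wz":0,"tx":0,"ty":0,"tz":0,"gripper":0},{"wx":0,"wy":0,"wz":0,"tx":0,"ty":0,"tz":0,"gripper":0}]'
python3 chk.py
```

```text
time_s: 23.12
tool_pos: [0.4636, 0.3514, 0.1627]
tool_rot: [-180.0, -1.8, 156.9]
force: [0.1, -0.1, -2.9]
time_s: 23.53
tool_pos: [0.4638, 0.3516, 0.163]
tool_rot: [180.0, -1.8, 156.9]
force: [-0.6, 0.2, -0.5]
grip_width: 0.0398
grasp_force: 0.0
time_s: 23.7
tool_pos: [0.4637, 0.3515, 0.1628]
tool_rot: [180.0, -1.8, 156.9]
force: [0.4, -0.0, 0.6]
grip_width: 0.0426
grasp_force: 0.0
slope [1.58 6.62] z0 -26.58
t 23.75 pos [0.4637 0.3515 0.1628] rot [180.    -1.79 156.93] F [0.5 0.5 1.4] need tx,ty,tz [-0.4 -1.4  0.3] wz -0.1
0.042579164445901985 0.0
0.06 172 [0.4643 0.3468 0.0578]
0.08 26 [0.4655 0.348  0.0804]
0.1 29 [0.4653 0.3468 0.0996]
0.12 31 [0.466  0.3475 0.1215]
0.14 23 [0.4647 0.346  0.1398]
0.16 39 [0.4656 0.3409 0.1649]
0.18 174 [0.4653 0.3456 0.1863]
0.2 54 [0.4686 0.3536 0.2007]
0.22 14 [0.4736 0.3727 0.2114]
```

```bash
python3 -m creep '[{"wx":0,"wy":0,"wz":0,"tx":0.5,"ty":0,"tz":-15,"gripper":0.1},{"wx":0,"wy":0,"wz":0,"tx":1.2,"ty":0,"tz":-40,"gripper":0.2},{"wx":0,"wy":-1,"wz":0,"tx":2.4,"ty":0,"tz":-75,"gripper":0.2},{"wx":0,"wy":-1.8,"wz":0,"tx":3.5,"ty":0,"tz":-110,"gripper":0.2},{"wx":0,"wy":-1.8,"wz":0,"tx":4.5,"ty":0,"tz":-145,"gripper":0.2}]' | head -4
python3 -m creep '[{"wx":0,"wy":0,"wz":0,"tx":0,"ty":15,"tz":-15,"gripper":0.2},{"wx":0,"wy":0,"wz":0,"tx":-30,"ty":45,"tz":-30,"gripper":0.2},{"wx":0,"wy":0,"wz":0,"tx":-60,"ty":75,"tz":-30,"gripper":0.2},{"wx":0,"wy":0,"wz":0,"tx":-60,"ty":75,"tz":-30,"gripper":0.2},{"wx":0,"wy":0,"wz":0,"tx":-60,"ty":75,"tz":-30,"gripper":0.2}]' | head -4
python3 - <<'E'
from h import *
for c in("top","scene"):
    s,im,d=cam(c); P=cloud(c,s,im,d); save('end_'+c,im)
    for nm,ct,lo,hi in [("long",(0.463,.349),.165,.20),("short",(.57,.374),.13,.165)]:
        m=(np.hypot(P[...,0]-ct[0],P[...,1]-ct[1])<.06)&(P[...,2]>lo)&(P[...,2]<hi); q=P[m]
        print(c,nm,len(q),cv2.minAreaRect((q[:,:2]*1000).astype(np.float32)) if len(q) else "",np.median(q[:,2]) if len(q) else "")
    print([(x["point"],x["confidence"]) for x in nets.place_of("key_mid",c)[:1]])
    q=P[(np.hypot(P[...,0]-.464,P[...,1]-.35)<.02)&(P[...,2]>.07)&(P[...,2]<.165)]
    if c=="scene":
        for a in (.07,.09,.11,.13,.15):
            k=q[(q[:,2]>=a)&(q[:,2]<a+.02)]; print(a,len(k),np.median(k,0).round(4) if len(k) else "")
print(get_obs()["time_s"])
E
```

```text
time_s: 24.22
tool_pos: [0.4626, 0.3518, 0.3095]
tool_rot: [-180.0, 0.0, 157.0]
force: [-0.1, 1.6, -0.7]
time_s: 24.63
tool_pos: [0.5503, 0.3971, 0.3349]
tool_rot: [-179.9, -0.2, 156.8]
force: [-0.9, 1.1, -0.8]
top long 96 ((481.9921875, 338.6383361816406), (18.639110565185547, 42.51167678833008), 67.13505554199219) 0.18828251037431504
top short 143 ((569.494384765625, 372.977783203125), (17.840206146240234, 66.884033203125), 81.97354125976562) 0.1536382877693978
[([0.5647, 0.37, 0.077], 0.65)]
scene long 221 ((462.0936279296875, 348.54412841796875), (17.512163162231445, 91.72662353515625), 66.51451873779297) 0.1867765503060707
scene short 214 ((571.9696655273438, 373.2452087402344), (16.950698852539062, 69.57059478759766), 81.37101745605469) 0.15115059968432365
[([0.461, 0.346, 0.1015], 0.79)]
0.07 26 [0.466  0.3469 0.0818]
0.09 31 [0.4653 0.3467 0.1007]
0.11 29 [0.465  0.3472 0.1203]
0.13 22 [0.4646 0.346  0.1382]
0.15 10 [0.4635 0.3409 0.1598]
24.8333
```

```bash
python3 - <<'E'
from h import *
a=cv2.imread('pics/top0.png',0).astype(int); b=cv2.imread('pics/end_top.png',0).astype(int)
print(a[190:210,240:254]); print(b[190:210,240:254])
E
```

```text
[[ 90  90  97 102 102 100  96  92  90  92 100 119 135 139]
 [ 99  97 100 105 104 101  97  92  81  77  89 112 135 138]
 [104 103 104 104 101  98  98 100  93  90  98 115 134 138]
 [104 104 106 102  98  93  99 103 104 101 106 120 135 140]
 [ 99 100 102 102  96  93  92  85  77  73  78 107 133 140]
 [ 98  99  99  98  95 100 100  88  70  58  66 101 131 140]
 [101  99  98  95 101 104 102  98  86  73  76 106 133 140]
 [100  95  92  97 102 103 102  99  98  98 104 118 134 138]
 [ 98  94  97 101 105 107 102  99  98 105 116 126 134 138]
 [ 99 102 106 107 108 108 106  98  98 106 116 126 132 137]
 [ 95 101 104 105 108 109 111 107 104 104 109 124 133 136]
 [ 94  97  98  99 106 113 119 119 119 116 117 126 134 135]
 [ 91  94  95 100 110 118 121 121 121 120 121 127 134 135]
 [ 87  89  97 106 115 119 120 121 120 121 123 127 134 135]
 [ 84  87  97 105 113 117 122 121 123 122 124 128 135 138]
 [ 84  83  91  99 108 114 115 117 114 114 120 129 135 136]
 [ 84  86  90  96 100 106 103  98  92  96 108 122 132 135]
 [ 90  95 100 102 101  97  99  93  93  96 102 116 132 135]
 [ 95  95 101 104 104 101  99  97  97 
[... 561 characters left out ...]
2 105 109 112 114 108 102 105 112 122 133 142 146]
 [105 109 113 115 116 116 110 105 105 115 125 134 142 144]
 [102 109 110 112 112 114 109 105 107 116 126 137 143 143]
 [ 97 101 103 102 104 104 101 102 104 114 125 135 143 144]
 [ 98  99  99  98 100 103 104 100 100 113 125 134 141 142]
 [ 90  98 102 101 105 109 109 103 102 112 123 134 142 143]
 [ 91  92 100 104 106 113 115 108 102 110 121 131 142 145]
 [ 87  88  95  99 107 113 118 112 104 106 116 129 142 144]
 [ 89  92  98 101 102 109 110 108 104 106 114 126 140 143]
 [ 95 101 105 108 106 105 104 105 103 108 114 126 138 141]
 [101 104 109 111 110 108 108 104 105 105 111 123 140 142]
 [104 107 107 112 106 103 101 101 104 107 111 126 140 144]]
```

The arm end has gone from the top view, the stem stands at its stop angle (124.4° measured, 125° expected), and the key is back upright and fully down.

```bash
python3 -c "
from cell import env
print(env.sign_off())"
```

```text
the job is handed in; nothing more can be done
None
```

The transit lock is released and the job is handed in at about 25 s: the stem measured 124.4° against 125° expected at the stop, though the torque never rose sharply there and the key slipped past the stem, so the stop was judged from that angle and from the arm's end no longer showing in the top view; the long key is back upright and fully down in its hole after a brief 57 N touch on the way in, and the short key did not measurably move.

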